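# Load the polishing tumbler with brass balls

### The job

Get the polishing tumbler ready: first, while its bowl is still empty, turn the lock collar by its orange lever fully home, over the green mark; take the press weight off the black tray and lay it flat in the middle of the green cutting mat. Then use the scoop to tip every brass ball from the tray into the tumbler's bowl, never touching a ball with the fingers, and stand the scoop back upright in the middle of its tan leather pad. Leave the jar, mallet, spool, beeswax and cup where they are.

Things in the scene. Friction and masses are not known exactly. Their poses are not given: they have to be found in the camera images.
- tray: Black open tray, fixed, inner 280 x 88 mm, walls 5 mm thick, tops 50 mm up. Origin: centre of underside, on the table; x along its length. Flat floor 4 mm above the table, upright walls all round. The balls start in its +x half; against the +x end wall they can be driven onto the scoop.
- weight: Press weight, a dark brown leather-covered bar 190 x 50 x 24 mm, 0.6 kg, with a pale wooden grip block on its top (60 mm along x, 16 mm across y, from 23 to 63 mm above the underside), to be pinched across the 16 mm. Origin: centre of its underside; x along its length, z up. It starts lying across the tray's two long walls.
- mat: Green cutting mat, fixed flat on the table, 220 x 150 x 3 mm. Origin: centre of its underside, on the table; x along its length.
- pad: Tan leather pad, fixed flat on the table, 120 x 100 x 4 mm; the scoop's place. Origin: centre of its underside, on the table; x along its length.
- scoop: Steel scoop, 0.2 kg: flat pan 46 (x) by 81 mm (y), floor and sides 2.5 mm thick, sides (set back 14 mm from the lip) 28 mm, back wall (3 mm thick) 34 mm high, mouth open to +x, lip 23 mm ahead of the origin. Handle: upright wooden post behind it (x = -23 to -47 mm, 16 mm across y, z = 8 to 88 mm), pinched across its 16 mm. Origin: centre of pan's underside; z up.
- tumbler: Polishing tumbler, fixed: round blue base (radius 88 mm, 50 mm high), white open bowl on top (outer rim radius 66 mm, rim 115 mm above the table). Origin: centre of its underside, z up. Around the bowl's foot, 51 to 61 mm up, runs the aluminium lock collar.
- bowl_floor (a point): Centre of the bowl's inner floor, 56 mm above the table; bowl inner radius about 52 mm at the floor and 61 mm at the rim, 59 mm deep.
- collar (a joint): Angle of the tumbler's lock collar about the tumbler's vertical axis: grows anticlockwise seen from above, 0 at the red mark, 1.15 at its end stop, where the lever stands over the green mark = locked. Stays where it is left; turning it takes about 1.5 N at the lever.
- collar_lever (a point): Top of the collar's upright orange lever, which stands 105 mm from the tumbler's axis: 18 mm radially, 14 mm tangentially (pinch or push it that way), from 51 to 101 mm above the table. x points radially outward.
- locked_mark (a point): The green mark on the tumbler's base, 105 mm from its axis, 46 mm above the table, under the place where the lever stands when locked.
- jar: Bystander: glass jar with white cap, 62 mm across, 85 mm tall. Origin: centre of its underside.
- mallet: Bystander: mallet with black cylindrical head (48 mm) and wooden handle, 235 mm long, lying. Origin: below its middle, on the table.
- spool: Bystander: red thread spool, 38 mm across, 52 mm tall. Origin: centre of its underside.
- beeswax: Bystander: yellow block of beeswax, 50 x 34 x 22 mm. Origin: centre of its underside.
- cup: Bystander: white cup, 72 mm across the rim, 85 mm tall. Origin: centre of its underside.
- ball0: Brass ball 0, origin at its centre (polished, slippery solid ball knob, 24 mm diameter, 20 g; it rolls, but comes to rest soon), in the tray at the start; absent in some runs (then None).
- ball1: Brass ball 1, origin at its centre (polished, slippery solid ball knob, 24 mm diameter, 20 g; it rolls, but comes to rest soon), in the tray at the start; absent in some runs (then None).
- ball2: Brass ball 2, origin at its centre (polished, slippery solid ball knob, 24 mm diameter, 20 g; it rolls, but comes to rest soon), in the tray at the start; absent in some runs (then None).
- ball3: Brass ball 3, origin at its centre (polished, slippery solid ball knob, 24 mm diameter, 20 g; it rolls, but comes to rest soon), in the tray at the start; absent in some runs (then None).
- ball4: Brass ball 4, origin at its centre (polished, slippery solid ball knob, 24 mm diameter, 20 g; it rolls, but comes to rest soon), in the tray at the start; absent in some runs (then None).
- ball5: Brass ball 5, origin at its centre (polished, slippery solid ball knob, 24 mm diameter, 20 g; it rolls, but comes to rest soon), in the tray at the start; absent in some runs (then None).
- ball6: Brass ball 6, origin at its centre (polished, slippery solid ball knob, 24 mm diameter, 20 g; it rolls, but comes to rest soon), in the tray at the start; absent in some runs (then None).
- ball7: Brass ball 7, origin at its centre (polished, slippery solid ball knob, 24 mm diameter, 20 g; it rolls, but comes to rest soon), in the tray at the start; absent in some runs (then None).
- ball8: Brass ball 8, origin at its centre (polished, slippery solid ball knob, 24 mm diameter, 20 g; it rolls, but comes to rest soon), in the tray at the start; absent in some runs (then None).
Not all that is in view belongs to the job. Leave any blue look-alike of the weight alone.

How it is judged:
By the outcome, as a careful person would: the job done as asked, in the order asked, and still so for the second after the job is handed in, with the robot touching nothing.
Of ball0, ball1, ball2, ball3, ball4, ball5, ball6, ball7, ball8 only 6 to 9 are there at a start; the rules pass over those that are not, and their reading is None.
At some moment in a run one of weight, scoop may be knocked a few centimetres aside while the robot is not near it.
It also fails if it takes over 210 s, if anything falls off the work surface, if the arm or the gripper's body presses on something with over 40 N, if the wrist force passes 120 N, or if a joint passes its speed limit or range.

### The arm

A 6-joint arm with a two-finger parallel gripper is mounted at the origin on the work surface. World frame = base frame: x ahead of the robot, y to its left, z up, the work surface at z = 0. Lengths are in mm, angles in rad, forces in N, time in s.
With the tool pointing down it reaches from about 275 to 975 mm from the base axis. Payload 8.4 kg.
Tool frame: the origin (TCP) lies between the finger pads; the fingertips stand 25 mm ahead of it and the grasp point (between the pads) lies 6 mm ahead of it; z points along the fingers, y is the line along which they close (so a half turn about z gives the same grasp; the last joint's range is limited). The gripper opens to 92 mm and grips with 3 to 60 N. Pads are 20 mm wide; open, the fingers measure 128 mm over their backs; the gripper's body (75 mm by 189 mm) begins 69 mm behind the grasp point.
Start: joints at [1.338, 0.353, 1.633, -0, 1.155, -0.002], TCP at [142.971, 608.43, 239.583] pointing down, gripper open.
Joint ranges: [-2.63, 2.63], [-0.92, 2.1], [0.06, 2.66], [-1.3, 4.44], [0, 2.69], [-3.02, 3.02]. Speed limits (rad/s): [2.22, 2.22, 2.79, 3.14, 3.14, 3.14].

### API

Orientations are given as [roll, pitch, yaw] about the fixed x, y, z axes, in that order (R = Rz(yaw) Ry(pitch) Rx(roll)).
In Python, from bench import read_state, read_camera, hand_in gives the robot as it stands. The module is installed in compiled form; this text tells all that it offers.
- The arm moves only by the tool apply_moves, never from a script. Its argument "rows" is a list of rows, each a list of 7 numbers: the shift along the tool's x, y, z scaled (see below), then the turn, a rotation vector about the tool's x, y, z scaled (see below), then the opening, from 0 (shut) to 1 (fully open). In form: [[dx, dy, dz, wx, wy, wz, claw], ...]. A call has exactly 5 rows; each row is the pose to reach, as a shift and turn from the pose commanded when the call began, along the tool's axes at that moment, turning the shorter way round; what a row does not reach only later rows make up. The controller multiplies each number of a shift by 500 mm and each number of a turn by 180 degrees. A row lasts 1/8 s, in which the tool goes at most 62.5 mm and 10.7 degrees, less where a joint would pass 70% of its speed; a pose out of reach is approached as far as the arm can. A call with a number of a shift or a turn outside -1 to 1 is refused whole. A call with a gripper value outside its range is refused whole. The fingers move at their own pace and stop on an object; "newtons" is the grip in N (left out, the last holds). Time passes only in rows, so rows that repeat a pose let the fingers close, or fill a call up. It gives the time, the measured TCP pose, the force, the opening and the grip force at its end, in the units of the state.
- read_state(): the state, without advancing time (a new reading comes with each control period).
- read_camera(name): name is "scene" or "top" or "wrist"; returns a dict with "image" (480x640x3 uint8, red, green, blue), "fx", "fy", "cx", "cy" (pixels), "world_to_cam" (4x4, takes a point from world to camera coordinates); the wrist camera has in their place "tool_from_camera" (4x4, takes a point from camera to tool coordinates, whose origin is the TCP and whose axes are the flange's). Camera axes: x right, y up, looking along -z (the intrinsics and any distortion apply to the point x, -y, -z); pixel columns grow to the right and rows downward; lengths in mm; the calibration is good to about 2 mm. The wrist camera is an equidistant fisheye: a pixel r from the principal point sees the ray r / f radians off the axis. A picture is of the moment at which its call begins: read the wrist's pose just before it. There is no depth.
- hand_in(): hands the job in; it is judged then, once.
The state is a dict: "time_s": time; "joint_pos": joint angles; "qd": joint speeds; "tau": joint torques, N m; "position": TCP position; "ee_rot": TCP orientation; "ft_force": force on the tool from outside, world axes, zero at the start; "ft_torque": the same for the moment, N m; "gripper_width": opening from 0.0 (shut) to 1.0 (fully open); "grasp_force": force on a finger pad.
Only numpy, scipy, OpenCV 4.12 (cv2) and the standard library are available. Lean on these libraries where they do the work, as an engineer would, in place of code of your own. Each camera call takes 0.05 s, during which the arm holds its last target. There are 200 camera calls.

## Working session

There is one attempt and no reset: what is moved stays moved. The work goes in short steps, Python scripts to look and compute and a tool call to move; the robot and the scene stay as the last step left them, time stands still between calls to the robot, and variables do not carry over. Pictures are saved under pics/ and viewed, at most 14 in all, crops included, and the job is handed in when it is done.

Besides the shell and the picture viewer there is one more tool, called after "Emit:" as name([rows], argument=value, ...), one row to a line, values as JSON. apply_moves: Moves the arm, as the interface text tells. Shifts and turns lie within -1 to 1; 1 stands for 500 mm of shift or 180 degrees of turn. Its arguments: {"type":"object","properties":{"rows":{"type":"array"},"newtons":{"type":"number"}},"required":["rows"]}

```bash
mkdir -p pics
python3 - <<'E'
from bench import *
import cv2,numpy as np
s=read_state();print({k:np.round(v,3).tolist() for k,v in s.items()})
for n in("scene","top"):
    c=read_camera(n);cv2.imwrite(f"pics/{n}0.png",c["image"][:,:,::-1]);print(n,c["fx"],c["fy"],c["cx"],c["cy"],np.round(c["world_to_cam"],3).tolist(),[k for k in c])
E
```

```text
{'time_s': 0.0, 'joint_pos': [1.338, 0.354, 1.634, 0.0, 1.155, -0.002], 'qd': [0.0, -0.002, 0.001, -0.0, 0.001, -0.0], 'tau': [0.004, -59.386, -33.421, 0.07, 0.024, -0.0], 'position': [142.856, 607.974, 238.852], 'ee_rot': [-3.14, -0.0, 2.911], 'ft_force': [0.473, -0.053, 0.874], 'ft_torque': [-0.019, -0.024, 0.003], 'grasp_force': 0.0, 'gripper_width': 1.001}
scene 570.0767434421399 570.0767434421399 313.84001977078924 239.5084335425808 [[-0.76, 0.65, 0.012, 325.426], [-0.509, -0.607, 0.611, 164.073], [0.404, 0.458, 0.792, -1471.657], [0.0, 0.0, 0.0, 1.0]] ['image', 'fx', 'fy', 'cx', 'cy', 'world_to_cam']
top 433.749142217731 433.749142217731 321.28573767735816 237.4914839245909 [[-0.018, -1.0, 0.018, -4.313], [0.997, -0.017, 0.069, -419.376], [-0.068, 0.019, 0.997, -977.774], [0.0, 0.0, 0.0, 1.0]] ['image', 'fx', 'fy', 'cx', 'cy', 'world_to_cam']
```

View pics/scene0.png

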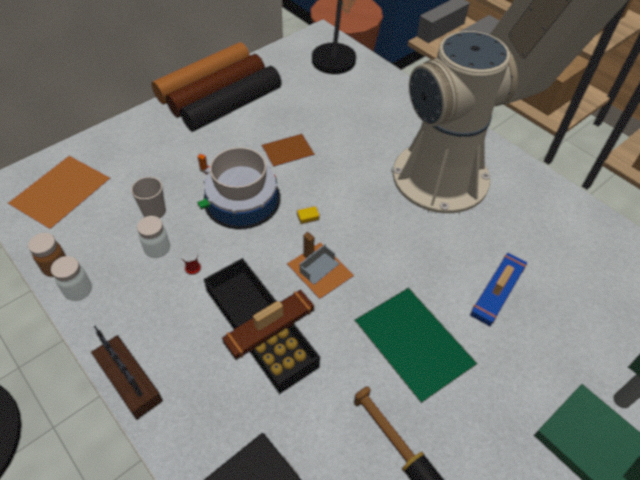

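View pics/top0.png

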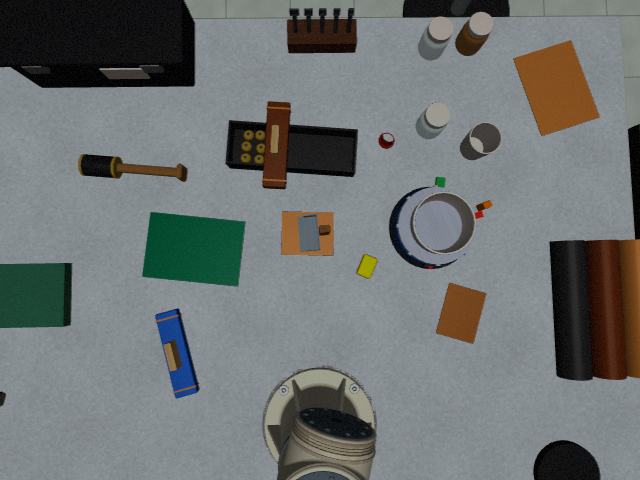

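The top view shows tray (292,148), weight (277,145), scoop on its pad (308,233), mat (194,249), tumbler (435,225), lever (486,206), red mark (480,214) and green mark (440,182).

Candidates:
- **Weight:** brown bar with wooden grip (277,145), which lies across the tray, so it fits. The blue bar (177,353) is the look-alike, and the pen block (320,35) has no grip.
- **Pad:** orange sheet (308,233) carries the scoop. (461,313) and (556,87) are empty leather.
- **Mat:** flat green sheet (194,249), against the thick block (35,295).

Next I'll measure, with an enlarged crop to confirm.

```bash
cat > lib.py <<'E'
from bench import *
import cv2,numpy as np,json,os
from scipy.spatial.transform import Rotation as R
def ray(c,uv):
    W=np.array(c["world_to_cam"]);d=np.array([(uv[0]-c["cx"])/c["fx"],-(uv[1]-c["cy"])/c["fy"],-1.])
    return -W[:3,:3].T@W[:3,3], W[:3,:3].T@d
def onz(c,uv,z):
    o,d=ray(c,uv);return o+d*(z-o[2])/d[2]
def tri(c1,u1,c2,u2):
    o1,d1=ray(c1,u1);o2,d2=ray(c2,u2);A=np.c_[d1,-d2];t=np.linalg.lstsq(A,o2-o1,rcond=None)[0]
    p,q=o1+d1*t[0],o2+d2*t[1];return (p+q)/2,np.linalg.norm(p-q)
def blobs(c,lo,hi,roi,amin=8):
    x0,y0,x1,y1=roi;h=cv2.cvtColor(c["image"],cv2.COLOR_RGB2HSV)
    m=cv2.inRange(h,lo,hi);k=np.zeros_like(m);k[y0:y1,x0:x1]=255;m&=k
    cs=cv2.findContours(m,cv2.RETR_EXTERNAL,cv2.CHAIN_APPROX_NONE)[0]
    return sorted([q for q in cs if cv2.contourArea(q)>=amin],key=cv2.contourArea,reverse=True)
def cen(q):
    m=cv2.moments(q);return np.array([m["m10"],m["m01"]])/m["m00"]
E
python3 - <<'E'
from lib import *
t=read_camera("top");s=read_camera("scene")
for n in(t,s):
    im=n["image"]; 
def px(c,pts):
    h=cv2.cvtColor(c["image"],cv2.COLOR_RGB2HSV);return [h[v,u].tolist() for u,v in pts]
print("top lever,red,green,mat,pad,grip,bar,tray,scoop,post,ball",px(t,[(487,205),(479,215),(440,182),(194,249),(290,245),(275,140),(277,170),(330,150),(310,235),(324,230),(248,147)]))
print("scene lever,green,mat,pad,grip",px(s,[(203,164),(203,204),(415,340),(340,280),(268,316)]))
a=cv2.resize(t["image"][90:300,140:350],None,fx=2.8,fy=2.8,interpolation=cv2.INTER_CUBIC)
cv2.imwrite("pics/crop1.png",a[:,:,::-1])
E
```

```text
top lever,red,green,mat,pad,grip,bar,tray,scoop,post,ball [[15, 255, 160], [2, 244, 160], [67, 198, 111], [78, 198, 81], [14, 167, 156], [18, 121, 141], [10, 182, 80], [40, 25, 31], [99, 43, 112], [14, 164, 84], [22, 205, 108]]
scene lever,green,mat,pad,grip [[13, 215, 89], [68, 211, 116], [79, 212, 83], [13, 177, 157], [19, 138, 98]]
```

View pics/crop1.png

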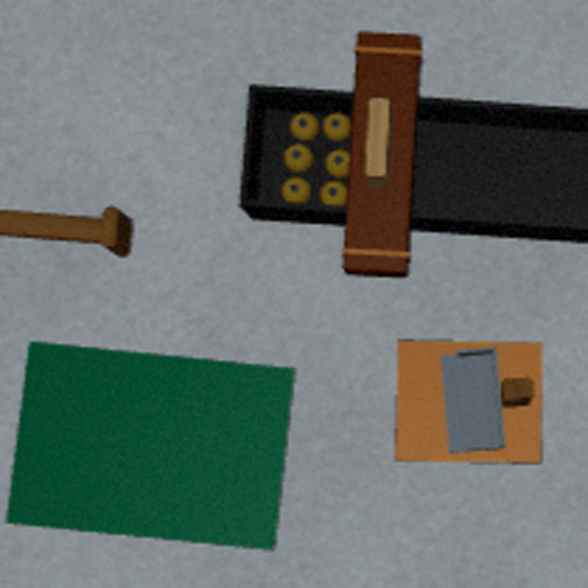

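The crop shows the brown weight with its pale grip at crop (377,137), 6 visible balls, the scoop pan (473,400) with its post at (517,391), and the green mat (150,445). The tray's +x points left, towards +y. Next come the measurements.

Run:
```python
from lib import *
t=read_camera("top");s=read_camera("scene");np.set_printoptions(precision=1,suppress=True)
T=lambda lo,hi,roi:blobs(t,lo,hi,roi);S=lambda lo,hi,roi:blobs(s,lo,hi,roi)
lt=T((9,180,110),(20,255,255),(470,190,500,225));ls=S((8,170,60),(20,255,255),(190,145,215,180))
for q in lt:print("lever top blob",cen(q),cv2.contourArea(q),cv2.boundingRect(q),onz(t,cen(q),101))
for q in ls:print("lever scene",cen(q),cv2.contourArea(q),cv2.boundingRect(q))
gt=T((55,120,60),(80,255,255),(425,170,460,195))[0];gs=S((55,120,60),(80,255,255),(190,190,220,215))[0]
print("green",cen(gt),onz(t,cen(gt),46),tri(t,cen(gt),s,cen(gs)))
rt=T((0,180,90),(7,255,255),(470,200,490,225));print("red",[ (cen(q),onz(t,cen(q),46)) for q in rt])
for nm,col,roi,z in(("mat",((70,120,40),(85,255,255)),(130,200,260,300),3),("pad",((10,120,120),(18,255,255)),(270,200,345,265),4)):
    q=T(*col,roi)[0] if nm=="mat" else np.vstack(T(*col,roi));q=cv2.convexHull(q);ap=cv2.approxPolyDP(q,6,True)[:,0]
    P=np.array([onz(t,u,z) for u in ap]);print(nm,ap.tolist(),P[:,:2].tolist())
    r=cv2.minAreaRect(np.array([onz(t,u[0],z)[:2] for u in q],np.float32));print(nm,"rect",r)
# mat & pad height: compare quad corner in scene
q=S((70,120,40),(88,255,255),(340,270,490,410))[0];ap=cv2.approxPolyDP(cv2.convexHull(q),6,True)[:,0];print("mat scene",ap.tolist(),[onz(s,u,3)[:2] for u in ap])
# grip top
g=T((15,80,100),(22,160,255),(262,110,295,160));print("grip top",[(cen(q),cv2.contourArea(q),cv2.minAreaRect(q)) for q in g])
g2=S((15,80,80),(23,180,255),(240,295,300,335));print("grip scene",[(cen(q),cv2.contourArea(q),cv2.boundingRect(q)) for q in g2])
b=T((4,140,40),(13,255,130),(255,95,300,195));print("bar",[(cen(q),cv2.contourArea(q),cv2.minAreaRect(q)) for q in b[:3]])
# tray
k=cv2.inRange(cv2.cvtColor(t["image"],cv2.COLOR_RGB2HSV),(0,0,0),(180,255,60));k[:,:215]=0;k[:110]=0;k[190:]=0;k[:,370:]=0
h=cv2.convexHull(cv2.findNonZero(k));ap=cv2.approxPolyDP(h,5,True)[:,0];print("tray",ap.tolist(),[onz(t,u,50)[:2] for u in ap],cv2.minAreaRect(np.array([onz(t,u[0],50)[:2] for u in h],np.float32)))
# scoop pan
p=T((90,20,60),(112,110,255),(295,208,335,255));print("pan",[(cen(q),cv2.contourArea(q),cv2.minAreaRect(q)) for q in p[:2]])
```

```text
lever top blob [487.  204.1] 35.5 (483, 201, 9, 8) [ 478.  -361.6  101. ]
lever scene [202.2 161.2] 50.5 (199, 155, 7, 14)
green [440.  181.4] [ 538.7 -279.9   46. ] (array([ 537.1, -278.2,   44.9]), np.float64(5.242147243611776))
red [(array([478.5, 214.2]), array([ 463.4, -363.8,   46. ]))]
mat [[151, 212], [244, 222], [237, 285], [143, 276]] [[485.65990423014125, 379.8984825529206], [458.9690407692523, 166.13760809072176], [314.3253470247264, 182.98430781833582], [338.83151973153616, 396.7789063741566]]
mat rect ((399.5304870605469, 282.1128234863281), (218.36776733398438, 149.4359588623047), 83.21630859375)
pad [[332, 213], [332, 254], [281, 253], [282, 212]] [[476.522985650401, -37.830561787237386], [381.36710846648805, -35.931127844153906], [385.7488647181368, 81.4944146001352], [480.7109191770429, 78.05221619443672]]
pad rect ((431.1454162597656, 21.831764221191406), (117.69889068603516, 97.49536895751953), 88.98538208007812)
mat scene [[407, 289], [475, 363], [422, 400], [356, 320]] [array([317.8, 186.4]), array([340.9, 397.8]), array([479.9, 381.5]), array([457. , 170.8])]
g
[... 360 characters left out ...]
36572265625), 3.3664603233337402)), (array([273.7, 183.4]), 104.5, ((273.86456298828125, 183.43692016601562), (22.077068328857422, 6.1017022132873535), 3.1798300743103027)), (array([278.2, 104.4]), 82.5, ((278.5, 104.5), (5.0, 21.0), 90.0))]
tray [[356, 129], [352, 176], [270, 188], [226, 163], [230, 120], [289, 110]] [array([659.8, -93.5]), array([553.1, -82. ]), array([528.8, 100.7]), array([586.4, 197.8]), array([683.9, 188.5]), array([705.3,  56.3])] ((616.6292724609375, 52.356475830078125), (290.42108154296875, 177.1607666015625), 89.14253234863281)
pan [(array([308.3, 233.1]), 584.0, ((308.61065673828125, 232.71722412109375), (34.67518615722656, 19.37464714050293), 84.80557250976562))]
```

```bash
cat >> lib.py <<'E'
F="cmd.json"
def down(yaw): return R.from_euler("xyz",[180,0,yaw],degrees=True)
def load():
    if os.path.exists(F):
        d=json.load(open(F));return np.array(d["p"]),R.from_quat(d["q"]),d["c"]
    return np.array([142.971,608.43,239.583]),down(np.degrees(2.911)),1.0
def plan(wps,dec=4,save=True):
    """wps: (pos or None, Rotation or None, claw or None[, ncalls]) -> prints calls; saves commanded pose"""
    p,r,c=load()
    for w in wps:
        P=p if w[0] is None else np.array(w[0],float);Q=r if w[1] is None else w[1];C=c if w[2] is None else w[2]
        dist=np.linalg.norm(P-p);rv=(r.inv()*Q).as_rotvec(degrees=True)
        n=max(w[3] if len(w)>3 else 1,int(np.ceil(dist/290)),int(np.ceil(np.linalg.norm(rv)/48)),1)
        p0,r0=p,r
        for i in range(n):
            tp=p0+(P-p0)*(i+1)/n;tr=r0*R.from_rotvec(rv*(i+1)/n,degrees=True)
            d=r.inv().apply(tp-p)/500;v=(r.inv()*tr).as_rotvec(degrees=True)/180
            last=np.round(np.r_[d,v],dec)
            rows=[(np.round(np.r_[d,v]*k/5,dec)+0.).tolist()+[C] for k in range(1,5)]+[(last+0.).tolist()+[C]]
            print(json.dumps(rows).replace(" ",""))
            p=p+r.apply(last[:3]*500);r=r*R.from_rotvec(last[3:]*180,degrees=True)
        c=C
    if save: json.dump(dict(p=p.tolist(),q=r.as_quat().tolist(),c=c),open(F,"w"))
def st():
    s=read_state();p,r,c=load()
    print("t",round(s["time_s"],2),"pos",np.round(s["position"],1),"cmd",np.round(p,1),"rpy",np.round(np.degrees(s["ee_rot"]),1),"F",np.round(s["ft_force"],1),"w",round(s["gripper_width"],3),"g",round(s["grasp_force"],1),"q",np.round(s["joint_pos"],2))
E
python3 - <<'E'
from lib import *
t=read_camera("top");s=read_camera("scene")
print("lever",tri(t,(487,204.1),s,(202.2,161.2)))
print("grip",tri(t,(274.3,138.6),s,(267.6,313)),onz(t,(274.3,138.6),113))
plan([((330,330,260),down(140),1),((470,-100,250),down(113),1,2),((477,-359.5,200),down(113.3),1,1),((477,-359.5,94),None,1),(None,None,0.0)])
E
```

```text
lever (array([ 478.08315412, -366.53628757,   79.6350872 ]), np.float64(8.870258404958854))
grip (array([622.63374444,  86.22196815, 104.82196043]), np.float64(2.7677913929219264)) [621.15511268  84.53108067 113.        ]
[[-0.0491,-0.0457,-0.0041,0.0,0.0,0.0149,1],[-0.0983,-0.0913,-0.0082,0.0,0.0,0.0298,1],[-0.1474,-0.137,-0.0123,0.0,0.0,0.0446,1],[-0.1966,-0.1827,-0.0163,0.0,0.0,0.0595,1],[-0.2457,-0.2283,-0.0204,0.0,0.0,0.0744,1]]
[[-0.0584,-0.033,-0.0041,0.0,0.0,0.0149,1],[-0.1168,-0.0661,-0.0082,0.0,0.0,0.0298,1],[-0.1752,-0.0991,-0.0123,0.0,0.0,0.0447,1],[-0.2335,-0.1322,-0.0163,0.0,0.0,0.0595,1],[-0.2919,-0.1652,-0.0204,0.0,0.0,0.0744,1]]
[[-0.0767,-0.0479,0.002,0.0,0.0,0.015,1],[-0.1535,-0.0958,0.004,0.0,0.0,0.03,1],[-0.2302,-0.1437,0.006,0.0,0.0,0.045,1],[-0.3069,-0.1915,0.008,0.0,0.0,0.06,1],[-0.3836,-0.2394,0.01,0.0,0.0,0.075,1]]
[[-0.0858,-0.0287,0.002,0.0,0.0,0.015,1],[-0.1716,-0.0573,0.004,0.0,0.0,0.03,1],[-0.2574,-0.086,0.006,0.0,0.0,0.045,1],[-0.3432,-0.1146,0.008,0.0,0.0,0.06,1],[-0.429,-0.1433,0.01,0.0,0.0,0.075,1]]
[[-0.0966,-0.038,0.02,0.0,0.0,-0.0003,1],[-0.1933,-0.076,0.04,0.0,0.0,-0.0007,1],[-0.2899,-0.114,0.06,0.0,0.0,-0.001,1],[-0.3865,-0.1519,0.08,0.0,0.0,-0.0013,1],[-0.4832,-0.1899,0.1,0.0,0.0,-0.0016,1]]
[[0.0,0.0,0.0424,0.0,0.0,0.0,1],[0.0,0.0,0.0848,0.0,0.0,0.0,1],[0.0,0.0,0.1272,0.0,0.0,0.0,1],[0.0,0.0,0.1696,0.0,0.0,0.0,1],[0.0,0.0,0.212,0.0,0.0,0.0,1]]
[[0.0,0.0,0.0,0.0,0.0,0.0,0.0],[0.0,0.0,0.0,0.0,0.0,0.0,0.0],[0.0,0.0,0.0,0.0,0.0,0.0,0.0],[0.0,0.0,0.0,0.0,0.0,0.0,0.0],[0.0,0.0,0.0,0.0,0.0,0.0,0.0]]
```

```bash
rm cmd.json
python3 - <<'E'
s=open('lib.py').read()
a=s.index("            rows=[");b=s.index("            p=p+r.apply")
s=s[:a]+'            print((last+0.).tolist(),C)\n'+s[b:]
s=s.replace("dec=4","dec=3").replace("dist/290","dist/240")
open('lib.py','w').write(s)
E
python3 - <<'E'
from lib import *
plan([((330,330,260),down(140),1),((470,-100,250),down(113),1,2),((477,-359.5,200),down(113.3),1,1),((477,-359.5,94),None,1)])
E
```

```text
[-0.246, -0.228, -0.02, 0.0, 0.0, 0.074] 1
[-0.292, -0.166, -0.021, 0.0, 0.0, 0.075] 1
[-0.384, -0.239, 0.01, 0.0, 0.0, 0.075] 1
[-0.428, -0.143, 0.01, 0.0, 0.0, 0.075] 1
[-0.242, -0.095, 0.05, 0.0, 0.0, -0.001] 1
[-0.241, -0.096, 0.05, 0.0, 0.0, -0.001] 1
[0.0, 0.0, 0.212, 0.0, 0.0, 0.0] 1
```

Emit:
apply_moves([
  [-0.246,-0.228,-0.02,0,0,0.074,1],
  [-0.246,-0.228,-0.02,0,0,0.074,1],
  [-0.246,-0.228,-0.02,0,0,0.074,1],
  [-0.246,-0.228,-0.02,0,0,0.074,1],
  [-0.246,-0.228,-0.02,0,0,0.074,1],
])

```text
time_s: 1.02
position: [236.6, 470.0, 249.9]
ee_rot: [3.141, -0.0, 2.678]
ft_force: [-0.8, 0.2, 0.0]
gripper_width: 1.002
grasp_force: 0.0
```

Emit:
apply_moves([
  [-0.292,-0.166,-0.021,0,0,0.075,1],
  [-0.292,-0.166,-0.021,0,0,0.075,1],
  [-0.292,-0.166,-0.021,0,0,0.075,1],
  [-0.292,-0.166,-0.021,0,0,0.075,1],
  [-0.292,-0.166,-0.021,0,0,0.075,1],
])

```text
time_s: 1.65
position: [329.9, 331.0, 260.1]
ee_rot: [3.141, -0.001, 2.443]
ft_force: [-0.3, -0.1, -0.1]
gripper_width: 0.998
grasp_force: 0.0
```

Emit:
apply_moves([
  [-0.384,-0.239,0.01,0,0,0.075,1],
  [-0.384,-0.239,0.01,0,0,0.075,1],
  [-0.384,-0.239,0.01,0,0,0.075,1],
  [-0.384,-0.239,0.01,0,0,0.075,1],
  [-0.384,-0.239,0.01,0,0,0.075,1],
])

```text
time_s: 2.28
position: [400.8, 114.4, 254.9]
ee_rot: [-3.141, -0.0, 2.205]
ft_force: [0.7, 0.6, -0.3]
gripper_width: 1.003
grasp_force: 0.0
```

Emit:
apply_moves([
  [-0.428,-0.143,0.01,0,0,0.075,1],
  [-0.428,-0.143,0.01,0,0,0.075,1],
  [-0.428,-0.143,0.01,0,0,0.075,1],
  [-0.428,-0.143,0.01,0,0,0.075,1],
  [-0.428,-0.143,0.01,0,0,0.075,1],
])

```text
time_s: 2.9
position: [471.3, -99.7, 249.7]
ee_rot: [-3.142, -0.0, 1.971]
ft_force: [0.2, -0.1, 0.6]
gripper_width: 0.997
grasp_force: 0.0
```

Emit:
apply_moves([
  [-0.242,-0.095,0.05,0,0,-0.001,1],
  [-0.242,-0.095,0.05,0,0,-0.001,1],
  [-0.242,-0.095,0.05,0,0,-0.001,1],
  [-0.242,-0.095,0.05,0,0,-0.001,1],
  [-0.242,-0.095,0.05,0,0,-0.001,1],
])

```text
time_s: 3.52
position: [473.8, -227.6, 225.3]
ee_rot: [3.141, -0.0, 1.977]
ft_force: [0.2, 0.2, -0.2]
gripper_width: 1.003
grasp_force: 0.0
```

Emit:
apply_moves([
  [-0.241,-0.096,0.05,0,0,-0.001,1],
  [-0.241,-0.096,0.05,0,0,-0.001,1],
  [-0.241,-0.096,0.05,0,0,-0.001,1],
  [-0.241,-0.096,0.05,0,0,-0.001,1],
  [-0.241,-0.096,0.05,0,0,-0.001,1],
])

```text
time_s: 4.15
position: [476.9, -357.7, 200.5]
ee_rot: [3.141, -0.0, 1.979]
ft_force: [0.6, -0.2, 0.6]
gripper_width: 0.998
grasp_force: 0.0
```

```bash
cat >> lib.py <<'E'
def wcast(c,s,uv,z):
    """wrist pixel(s) -> world point on plane z; s = state read just before"""
    T=np.array(c["tool_from_camera"]);Rt=R.from_euler("xyz",s["ee_rot"]).as_matrix();p=np.array(s["position"])
    a=(uv[0]-c["cx"])/c["fx"];b=(uv[1]-c["cy"])/c["fy"];th=np.hypot(a,b);k=np.sin(th)/max(th,1e-9)
    d=Rt@T[:3,:3]@np.array([a*k,-b*k,-np.cos(th)]);o=Rt@T[:3,3]+p
    return o+d*(z-o[2])/d[2]
def snap(name):
    s=read_state();c=read_camera("wrist");cv2.imwrite(f"pics/{name}.png",c["image"][:,:,::-1]);return s,c
E
python3 - <<'E'
from lib import *
s,c=snap("w1");st();print(c["fx"],c["cx"],c["cy"],np.round(c["tool_from_camera"],3).tolist())
for q in blobs(c,(8,160,60),(20,255,255),(0,0,640,480),30)[:6]: print(cen(q).round(1),cv2.contourArea(q),cv2.boundingRect(q),wcast(c,s,cen(q),101).round(1),wcast(c,s,cen(q),76).round(1))
for q in blobs(c,(55,120,60),(80,255,255),(0,0,640,480),30)[:3]: print("green",cen(q).round(1),wcast(c,s,cen(q),46).round(1))
E
```

```text
t 4.2 pos [ 477.  -357.8  200.6] cmd [ 476.8 -359.3   94.1] rpy [180.    0.  113.4] F [-0.6  0.1 -0.1] w 1.003 g 0.0 q [-0.65  0.35  1.73  0.    1.06 -1.05]
371.64829954431775 316.3213462672784 233.04968551933035 [[-0.001, 0.967, 0.254, 71.392], [1.0, 0.001, -0.0, -1.027], [-0.001, 0.254, -0.967, -146.578], [0.0, 0.0, 0.0, 1.0]]
[314.  242.4] 552.0 (305, 225, 19, 35) [ 474.6 -358.5  101. ] [ 477.3 -365.2   76. ]
green [419.6 169.3] [ 536.2 -280.7   46. ]
```

View pics/w1.png

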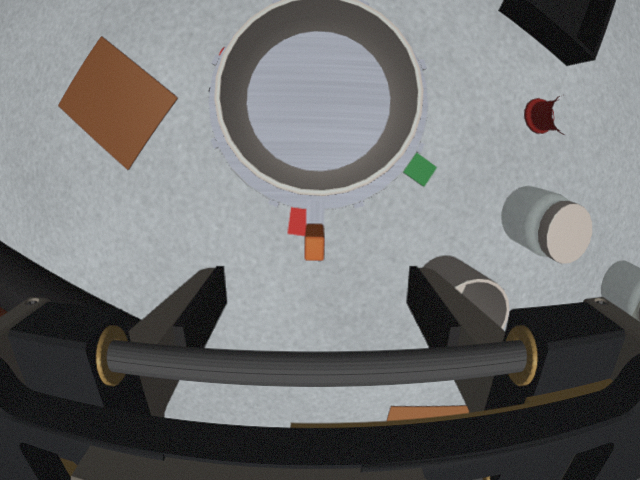

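The view shows the lever (314,243) midway between the fingers, with the red mark (297,221), the green mark (420,169) and an empty bowl. I'll descend and pinch.

Emit:
apply_moves([
  [0,0,0.05,0,0,0,1],
  [0,0,0.1,0,0,0,1],
  [0,0,0.15,0,0,0,1],
  [0,0,0.212,0,0,0,1],
  [0,0,0.212,0,0,0,1],
])

```text
time_s: 4.82
position: [475.6, -357.4, 92.7]
ee_rot: [-3.14, -0.003, 1.979]
ft_force: [0.2, -0.7, 0.5]
gripper_width: 1.0
grasp_force: 0.0
```

Emit:
apply_moves([
  [0,0,0,0,0,0,0],
  [0,0,0,0,0,0,0],
  [0,0,0,0,0,0,0],
  [0,0,0,0,0,0,0],
  [0,0,0,0,0,0,0],
], newtons=12)

```text
time_s: 5.45
position: [476.6, -359.5, 94.3]
ee_rot: [3.142, 0.0, 1.978]
ft_force: [0.1, -0.1, 0.1]
gripper_width: 0.479
grasp_force: 0.0
```

Run:
```python
from lib import *
st()
s,c=read_state(),None
c=read_camera("wrist")
for q in blobs(c,(8,160,60),(20,255,255),(0,0,640,480),30)[:3]: print(cen(q).round(1),cv2.boundingRect(q),wcast(c,s,cen(q),101).round(1))
# bowl rim from top: white-ish ellipse
t=read_camera("top");h=cv2.cvtColor(t["image"],cv2.COLOR_RGB2HSV)
m=cv2.inRange(h,(0,0,150),(180,25,255));m[:, :385]=0;m[:,490:]=0;m[:180]=0;m[280:]=0
print("rim candidates",[ (cv2.fitEllipse(q)) for q in cv2.findContours(m,cv2.RETR_EXTERNAL,cv2.CHAIN_APPROX_NONE)[0] if len(q)>40])
```

```text
t 5.45 pos [ 476.6 -359.5   94.3] cmd [ 476.8 -359.3   94.1] rpy [180.    0.  113.3] F [ 0.1 -0.1  0.1] w 0.479 g 0.0 q [-0.65  0.48  1.81 -0.    0.85 -1.06]
[315.1 303.5] (300, 269, 31, 68) [ 473.4 -356.   101. ]
rim candidates [((480.2841796875, 238.80453491210938), (21.356725692749023, 42.605255126953125), 177.23092651367188), ((444.7373962402344, 209.7559356689453), (41.87397766113281, 74.7380599975586), 55.01991653442383), ((378.3317565917969, 169.24307250976562), (63.9247932434082, 65.8821792602539), 0.0)]
```

Run:
```python
from lib import *
C=np.array([434.8,-263.5]);w=[]
for a in(-52,-38,-24,-9.5):
    r=np.radians(a);w.append((np.r_[C+104.5*np.array([np.cos(r),np.sin(r)]),94],down(180+a),0))
plan(w)
```

```text
[0.007, 0.052, 0.0, 0.0, 0.0, -0.082] 0
[0.006, 0.05, 0.0, 0.0, 0.0, -0.077] 0
[0.006, 0.051, 0.0, 0.0, 0.0, -0.078] 0
[0.007, 0.052, 0.0, 0.0, 0.0, -0.081] 0
```

Emit:
apply_moves([
  [0,0,0,0,0,0,0],
  [0,0,0,0,0,0,0],
  [0,0,0,0,0,0,0],
  [0,0,0,0,0,0,0],
  [0,0,0,0,0,0,0],
], newtons=12)

```text
time_s: 6.18
position: [476.6, -359.4, 94.0]
ee_rot: [3.142, -0.0, 1.978]
ft_force: [0.3, -0.3, -0.1]
gripper_width: 0.149
grasp_force: 12.0
```

Emit:
apply_moves([
  [0.001,0.01,0,0,0,-0.016,0],
  [0.002,0.02,0,0,0,-0.032,0],
  [0.004,0.031,0,0,0,-0.049,0],
  [0.005,0.042,0,0,0,-0.065,0],
  [0.007,0.052,0,0,0,-0.082,0],
])

```text
time_s: 6.8
position: [499.6, -346.3, 94.1]
ee_rot: [3.141, 0.001, 2.237]
ft_force: [1.8, -2.1, -2.4]
gripper_width: 0.157
grasp_force: 12.0
```

Emit:
apply_moves([
  [0.001,0.01,0,0,0,-0.015,0],
  [0.002,0.02,0,0,0,-0.031,0],
  [0.003,0.03,0,0,0,-0.046,0],
  [0.005,0.04,0,0,0,-0.062,0],
  [0.006,0.05,0,0,0,-0.077,0],
])

```text
time_s: 7.42
position: [517.8, -328.7, 94.1]
ee_rot: [-3.142, 0.002, 2.479]
ft_force: [1.6, -2.6, -3.8]
gripper_width: 0.152
grasp_force: 12.0
```

Emit:
apply_moves([
  [0.001,0.01,0,0,0,-0.016,0],
  [0.002,0.02,0,0,0,-0.031,0],
  [0.003,0.03,0,0,0,-0.047,0],
  [0.005,0.041,0,0,0,-0.062,0],
  [0.006,0.051,0,0,0,-0.078,0],
])

```text
time_s: 8.05
position: [531.3, -306.7, 94.1]
ee_rot: [-3.141, 0.002, 2.724]
ft_force: [2.2, -2.1, -2.7]
gripper_width: 0.147
grasp_force: 12.0
```

Emit:
apply_moves([
  [0.001,0.01,0,0,0,-0.016,0],
  [0.002,0.02,0,0,0,-0.032,0],
  [0.004,0.031,0,0,0,-0.048,0],
  [0.005,0.041,0,0,0,-0.065,0],
  [0.007,0.052,0,0,0,-0.081,0],
])

```text
time_s: 8.68
position: [538.9, -281.4, 94.1]
ee_rot: [-3.141, 0.003, 2.979]
ft_force: [3.4, -2.6, -5.4]
gripper_width: 0.148
grasp_force: 12.0
```

Emit:
apply_moves([
  [0,0.001,0,0,0,0,0],
  [0,0.002,0,0,0,0,0],
  [0,0.003,0,0,0,0,0],
  [0,0.004,0,0,0,0,0],
  [0,0.004,0,0,0,0,0],
])

```text
time_s: 9.3
position: [539.0, -280.6, 94.1]
ee_rot: [-3.139, 0.003, 2.977]
ft_force: [4.0, -7.1, -7.5]
gripper_width: 0.151
grasp_force: 12.0
```

Emit:
apply_moves([
  [0,0.001,0,0,0,0,0],
  [0,0.002,0,0,0,0,0],
  [0,0.003,0,0,0,0,0],
  [0,0.004,0,0,0,0,0],
  [0,0.004,0,0,0,0,0],
])

```text
time_s: 9.93
position: [539.1, -280.4, 94.1]
ee_rot: [-3.137, 0.003, 2.978]
ft_force: [1.1, -18.3, -8.6]
gripper_width: 0.154
grasp_force: 12.0
```

Run:
```python
from lib import *
plan([((0,0,0),None,None)],save=False) if 0 else None
p,r,c=load();p=p+r.apply([0,4,0]);json.dump(dict(p=p.tolist(),q=r.as_quat().tolist(),c=0),open(F,"w"));st()
```

```text
t 9.93 pos [ 539.1 -280.4   94.1] cmd [ 538.5 -277.    94.1] rpy [-179.7    0.2  170.6] F [  1.1 -18.3  -8.6] w 0.154 g 12.0 q [-0.48  0.49  1.79 -0.    0.86 -1.88]
```

Run:
```python
from lib import *
t=read_camera("top")
a,b=onz(t,(273.7,183.4),74),onz(t,(278.2,104.4),74);print(a,b,np.degrees(np.arctan2(b[1]-a[1],b[0]-a[0])),(a+b)/2)
plan([(None,None,0.6),((538,-278.5,220),None,0.6),((560,-60,260),down(176),1),((570,60,300),down(176),1),])
```

```text
[534.23876114  90.27975399  74.        ] [709.21201964  78.55406506  74.        ] -3.8338971571257443 [621.72539039  84.41690952  74.        ]
[0.0, 0.0, 0.0, 0.0, 0.0, 0.0] 0.6
[0.0, -0.003, -0.252, 0.0, 0.0, 0.0] 0.6
[0.029, 0.438, -0.08, 0.0, 0.0, -0.03] 1
[-0.003, 0.241, -0.08, 0.0, 0.0, 0.0] 1
```

Emit:
apply_moves([
  [0,0,0,0,0,0,0.6],
  [0,0,0,0,0,0,0.6],
  [0,0,0,0,0,0,0.6],
  [0,0,0,0,0,0,0.6],
  [0,0,0,0,0,0,0.6],
])

```text
time_s: 10.6
position: [538.3, -277.0, 94.1]
ee_rot: [3.142, -0.0, 2.977]
ft_force: [0.3, -0.6, 0.2]
gripper_width: 0.599
grasp_force: 0.0
```

Emit:
apply_moves([
  [0,-0.003,-0.05,0,0,0,0.6],
  [0,-0.003,-0.1,0,0,0,0.6],
  [0,-0.003,-0.2,0,0,0,0.6],
  [0,-0.003,-0.252,0,0,0,0.6],
  [0,-0.003,-0.252,0,0,0,0.6],
])

```text
time_s: 11.22
position: [539.2, -279.1, 222.3]
ee_rot: [-3.14, 0.004, 2.977]
ft_force: [0.4, 1.6, -0.0]
gripper_width: 0.598
grasp_force: 0.0
```

Emit:
apply_moves([
  [0.029,0.438,-0.08,0,0,-0.03,1],
  [0.029,0.438,-0.08,0,0,-0.03,1],
  [0.029,0.438,-0.08,0,0,-0.03,1],
  [0.029,0.438,-0.08,0,0,-0.03,1],
  [0.029,0.438,-0.08,0,0,-0.03,1],
])

```text
time_s: 11.85
position: [559.5, -58.0, 259.2]
ee_rot: [3.141, -0.001, 3.074]
ft_force: [-0.8, 0.5, -0.3]
gripper_width: 0.996
grasp_force: 0.0
```

Emit:
apply_moves([
  [-0.003,0.241,-0.08,0,0,0,1],
  [-0.003,0.241,-0.08,0,0,0,1],
  [-0.003,0.241,-0.08,0,0,0,1],
  [-0.003,0.241,-0.08,0,0,0,1],
  [-0.003,0.241,-0.08,0,0,0,1],
])

```text
time_s: 12.48
position: [569.2, 58.2, 298.9]
ee_rot: [-3.141, -0.002, 3.069]
ft_force: [0.1, -0.0, -0.4]
gripper_width: 1.001
grasp_force: 0.0
```

Run:
```python
from lib import *
s,c=snap("w2");st()
t=read_camera("top");lt=blobs(t,(9,150,90),(20,255,255),(430,170,500,225));print("lever",[(cen(q),cv2.contourArea(q)) for q in lt])
h=cv2.cvtColor(c["image"],cv2.COLOR_RGB2HSV)
for q in blobs(c,(15,60,90),(24,170,255),(0,0,640,480),100)[:4]: print("pale",cen(q),cv2.contourArea(q),cv2.boundingRect(q),wcast(c,s,cen(q),113))
```

```text
t 12.53 pos [569.3  58.3 299.1] cmd [569.8  60.  300.1] rpy [-1.800e+02 -1.000e-01  1.759e+02] F [ 0.2  0.4 -0.3] w 0.999 g 0.0 q [ 0.1   0.22  1.68 -0.    1.24 -1.4 ]
lever [(array([447.64285714, 174.42857143]), 35.0)]
pale [347.28368794 261.26518656] 1081.0 (338, 228, 20, 68) [613.82020308  84.02201161 113.        ]
pale [170.01578947  40.45555556] 285.0 (144, 16, 39, 43) [388.67585177 -65.99183598 113.        ]
pale [403.10966543 222.65737299] 269.0 (394, 214, 19, 19) [579.99481968 138.49142266 113.        ]
pale [101.12835249 358.66283525] 261.0 (96, 329, 21, 57) [ 723.13994402 -217.00040995  113.        ]
```

View pics/w2.png

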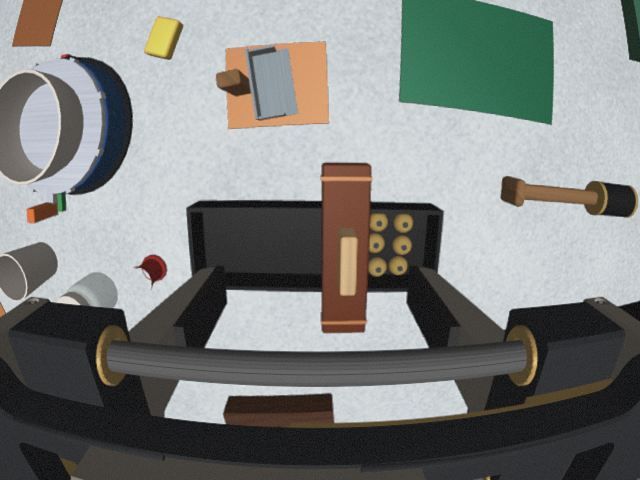

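The lever now stands over the green mark (447,174 in top). The weight's grip is at (347,265) in the wrist view. Now I'll grasp the weight.

Run:
```python
from lib import *
plan([((621.2,84.4,200),down(176.2),1),((621.2,84.4,104),None,1),(None,None,0,2)])
```

```text
[-0.099, 0.056, 0.2, 0.0, 0.0, -0.001] 1
[0.0, 0.0, 0.192, 0.0, 0.0, 0.0] 1
[0.0, 0.0, 0.0, 0.0, 0.0, 0.0] 0
[0.0, 0.0, 0.0, 0.0, 0.0, 0.0] 0
```

Emit:
apply_moves([
  [-0.099,0.056,0.2,0,0,-0.001,1],
  [-0.099,0.056,0.2,0,0,-0.001,1],
  [-0.099,0.056,0.2,0,0,-0.001,1],
  [-0.099,0.056,0.2,0,0,-0.001,1],
  [-0.099,0.056,0.2,0,0,-0.001,1],
])

```text
time_s: 13.2
position: [621.5, 83.9, 202.3]
ee_rot: [3.141, 0.003, 3.074]
ft_force: [0.8, 0.4, -0.1]
gripper_width: 0.998
grasp_force: 0.0
```

Emit:
apply_moves([
  [0,0,0.05,0,0,0,1],
  [0,0,0.1,0,0,0,1],
  [0,0,0.14,0,0,0,1],
  [0,0,0.17,0,0,0,1],
  [0,0,0.192,0,0,0,1],
])

```text
time_s: 13.82
position: [621.1, 84.3, 103.8]
ee_rot: [3.142, 0.0, 3.074]
ft_force: [0.1, -0.2, 0.3]
gripper_width: 1.002
grasp_force: 0.0
```

Emit:
apply_moves([
  [0,0,0,0,0,0,0],
  [0,0,0,0,0,0,0],
  [0,0,0,0,0,0,0],
  [0,0,0,0,0,0,0],
  [0,0,0,0,0,0,0],
], newtons=40)

```text
time_s: 14.45
position: [621.1, 84.4, 104.3]
ee_rot: [3.142, 0.0, 3.074]
ft_force: [-0.6, -0.7, 0.3]
gripper_width: 0.477
grasp_force: 0.0
```

Emit:
apply_moves([
  [0,0,0,0,0,0,0],
  [0,0,0,0,0,0,0],
  [0,0,0,0,0,0,0],
  [0,0,0,0,0,0,0],
  [0,0,0,0,0,0,0],
])

```text
time_s: 15.08
position: [621.0, 84.5, 104.1]
ee_rot: [3.141, 0.0, 3.074]
ft_force: [0.0, 1.3, -0.0]
gripper_width: 0.174
grasp_force: 40.0
```

Run:
```python
from lib import *
st()
plan([((621.2,84.4,215),None,0),((450,270,215),down(82.9),0,2),((399.3,283,130),None,0),((399.3,283,60),None,0)])
```

```text
t 15.07 pos [621.   84.5 104.1] cmd [621.1  84.5 104.1] rpy [180.    0.  176.1] F [ 0.   1.3 -0. ] w 0.174 g 40.0 q [ 0.13  0.51  1.73  0.    0.9  -1.37]
[0.0, 0.0, -0.222, 0.0, 0.0, 0.0] 0
[0.183, 0.174, 0.0, 0.0, 0.0, 0.259] 0
[0.252, -0.014, 0.0, 0.0, 0.0, 0.259] 0
[0.013, -0.104, 0.17, 0.0, 0.0, 0.0] 0
[0.0, 0.0, 0.14, 0.0, 0.0, 0.0] 0
```

Emit:
apply_moves([
  [0,0,-0.04,0,0,0,0],
  [0,0,-0.09,0,0,0,0],
  [0,0,-0.14,0,0,0,0],
  [0,0,-0.19,0,0,0,0],
  [0,0,-0.222,0,0,0,0],
])

```text
time_s: 15.7
position: [621.2, 84.3, 217.1]
ee_rot: [3.141, 0.001, 3.074]
ft_force: [0.5, 0.2, -5.2]
gripper_width: 0.171
grasp_force: 40.0
```

Emit:
apply_moves([
  [0.037,0.035,0,0,0,0.052,0],
  [0.073,0.07,0,0,0,0.104,0],
  [0.11,0.104,0,0,0,0.155,0],
  [0.146,0.139,0,0,0,0.207,0],
  [0.183,0.174,0,0,0,0.259,0],
])

```text
time_s: 16.32
position: [534.7, 177.7, 215.3]
ee_rot: [-3.141, -0.0, 2.255]
ft_force: [0.4, 1.3, -5.7]
gripper_width: 0.17
grasp_force: 40.0
```

Emit:
apply_moves([
  [0.05,-0.003,0,0,0,0.052,0],
  [0.101,-0.006,0,0,0,0.104,0],
  [0.151,-0.008,0,0,0,0.155,0],
  [0.202,-0.011,0,0,0,0.207,0],
  [0.252,-0.014,0,0,0,0.259,0],
])

```text
time_s: 16.95
position: [449.1, 270.5, 215.3]
ee_rot: [-3.141, 0.0, 1.441]
ft_force: [-0.1, -0.0, -5.0]
gripper_width: 0.173
grasp_force: 40.0
```

Emit:
apply_moves([
  [0.003,-0.021,0.034,0,0,0,0],
  [0.005,-0.042,0.068,0,0,0,0],
  [0.008,-0.062,0.102,0,0,0,0],
  [0.01,-0.083,0.136,0,0,0,0],
  [0.013,-0.104,0.17,0,0,0,0],
])

```text
time_s: 17.58
position: [398.8, 282.9, 129.9]
ee_rot: [-3.142, 0.0, 1.447]
ft_force: [0.2, -0.4, -5.1]
gripper_width: 0.172
grasp_force: 40.0
```

Emit:
apply_moves([
  [0,0,0.035,0,0,0,0],
  [0,0,0.07,0,0,0,0],
  [0,0,0.1,0,0,0,0],
  [0,0,0.125,0,0,0,0],
  [0,0,0.14,0,0,0,0],
])

```text
time_s: 18.2
position: [399.2, 282.9, 59.5]
ee_rot: [-3.141, 0.0, 1.447]
ft_force: [0.1, 0.1, -4.2]
gripper_width: 0.174
grasp_force: 40.0
```

Run:
```python
from lib import *
st()
t=read_camera("top")
b=blobs(t,(4,140,40),(13,255,130),(130,190,270,310));print("bar",[(cen(q),cv2.contourArea(q),cv2.minAreaRect(q),onz(t,cen(q),30)) for q in b[:3]])
```

```text
t 18.2 pos [399.2 282.9  59.5] cmd [399.3 283.   60.1] rpy [-180.     0.    82.9] F [ 0.1  0.1 -4.2] w 0.174 g 40.0 q [ 0.61  0.41  2.06 -0.    0.68  0.74]
bar [(array([210.07866184, 249.67842074]), 553.0, ((208.16714477539062, 249.41233825683594), (32.556968688964844, 21.512723922729492), 6.009006023406982), array([395.08217748, 237.87467373,  30.        ])), (array([228.97123519, 251.82571912]), 98.5, ((229.03846740722656, 251.69232177734375), (5.705597877502441, 21.458009719848633), 7.125016689300537), array([389.53551725, 195.78654416,  30.        ]))]
```

Emit:
apply_moves([
  [0,0,0.002,0,0,0,0],
  [0,0,0.004,0,0,0,0],
  [0,0,0.006,0,0,0,0],
  [0,0,0.006,0,0,0,0],
  [0,0,0.006,0,0,0,0],
])

```text
time_s: 18.88
position: [399.3, 283.0, 57.2]
ee_rot: [3.141, -0.0, 1.447]
ft_force: [0.1, 0.0, -4.3]
gripper_width: 0.173
grasp_force: 40.0
```

Emit:
apply_moves([
  [0,0,0.001,0,0,0,0],
  [0,0,0.001,0,0,0,0],
  [0,0,0.002,0,0,0,0],
  [0,0,0.002,0,0,0,0],
  [0,0,0.002,0,0,0,0],
])

```text
time_s: 19.5
position: [399.3, 283.1, 57.0]
ee_rot: [3.141, -0.0, 1.447]
ft_force: [-4.0, -2.7, 13.7]
gripper_width: 0.174
grasp_force: 40.0
```

Emit:
apply_moves([
  [0,0,0.001,0,0,0,0],
  [0,0,0.001,0,0,0,0],
  [0,0,0.002,0,0,0,0],
  [0,0,0.002,0,0,0,0],
  [0,0,0.002,0,0,0,0],
])

```text
time_s: 20.12
position: [399.3, 283.1, 57.0]
ee_rot: [3.141, -0.0, 1.447]
ft_force: [-7.7, -4.6, 29.0]
gripper_width: 0.17
grasp_force: 40.0
```

Weight is down. I'll release it and look at the scoop.

Run:
```python
from lib import *
p,r,c=load();p=p+r.apply([0,0,5]);json.dump(dict(p=p.tolist(),q=r.as_quat().tolist(),c=0),open(F,"w"))
plan([(p+[0,0,1.5],None,1,2),((399.3,283,190),None,1),((400,-20,250),down(86),1,2)])
```

```text
[0.0, 0.0, -0.002, 0.0, 0.0, 0.0] 1
[0.0, 0.0, -0.001, 0.0, 0.0, 0.0] 1
[0.0, 0.0, -0.267, 0.0, 0.0, 0.0] 1
[-0.301, 0.038, -0.06, 0.0, 0.0, -0.009] 1
[-0.301, 0.03, -0.06, 0.0, 0.0, -0.008] 1
```

Emit:
apply_moves([
  [0,0,-0.002,0,0,0,1],
  [0,0,-0.002,0,0,0,1],
  [0,0,-0.002,0,0,0,1],
  [0,0,-0.002,0,0,0,1],
  [0,0,-0.002,0,0,0,1],
])

```text
time_s: 20.75
position: [399.2, 283.0, 55.9]
ee_rot: [-3.141, 0.0, 1.447]
ft_force: [0.1, 0.2, -0.0]
gripper_width: 0.688
grasp_force: 0.0
```

Emit:
apply_moves([
  [0,0,-0.001,0,0,0,1],
  [0,0,-0.001,0,0,0,1],
  [0,0,-0.001,0,0,0,1],
  [0,0,-0.001,0,0,0,1],
  [0,0,-0.001,0,0,0,1],
])

```text
time_s: 21.38
position: [399.2, 283.0, 56.6]
ee_rot: [-3.142, 0.0, 1.447]
ft_force: [0.1, 0.9, 0.5]
gripper_width: 1.001
grasp_force: 0.0
```

Emit:
apply_moves([
  [0,0,-0.04,0,0,0,1],
  [0,0,-0.1,0,0,0,1],
  [0,0,-0.2,0,0,0,1],
  [0,0,-0.267,0,0,0,1],
  [0,0,-0.267,0,0,0,1],
])

```text
time_s: 22.0
position: [400.6, 283.9, 192.5]
ee_rot: [3.138, -0.003, 1.447]
ft_force: [0.4, -0.8, -0.1]
gripper_width: 1.004
grasp_force: 0.0
```

Emit:
apply_moves([
  [-0.301,0.038,-0.06,0,0,-0.009,1],
  [-0.301,0.038,-0.06,0,0,-0.009,1],
  [-0.301,0.038,-0.06,0,0,-0.009,1],
  [-0.301,0.038,-0.06,0,0,-0.009,1],
  [-0.301,0.038,-0.06,0,0,-0.009,1],
])

```text
time_s: 22.62
position: [399.3, 131.7, 219.3]
ee_rot: [-3.141, 0.0, 1.475]
ft_force: [0.6, 0.4, 0.5]
gripper_width: 1.0
grasp_force: 0.0
```

Emit:
apply_moves([
  [-0.301,0.03,-0.06,0,0,-0.008,1],
  [-0.301,0.03,-0.06,0,0,-0.008,1],
  [-0.301,0.03,-0.06,0,0,-0.008,1],
  [-0.301,0.03,-0.06,0,0,-0.008,1],
  [-0.301,0.03,-0.06,0,0,-0.008,1],
])

```text
time_s: 23.25
position: [400.0, -18.8, 249.5]
ee_rot: [-3.141, -0.0, 1.501]
ft_force: [-0.2, 0.0, 0.1]
gripper_width: 1.003
grasp_force: 0.0
```

Run:
```python
from lib import *
s,c=snap("w3");st()
t=read_camera("top");cv2.imwrite("pics/top3.png",t["image"][:,:,::-1])
b=blobs(t,(4,120,40),(13,255,160),(130,190,270,310),3);q=np.vstack(b);r=cv2.minAreaRect(q);print("bar",r,onz(t,r[0],27))
```

```text
t 23.3 pos [399.9 -18.6 249.5] cmd [400.1 -19.9 250.1] rpy [-179.9   -0.    86. ] F [ 1.2 -0.2 -0.1] w 1.003 g 0.0 q [-0.05 -0.02  2.07  0.    1.1   0.02]
bar ((190.23171997070312, 247.4146270751953), (84.03839874267578, 21.534149169921875), 6.340191841125488) [401.07457252 282.89589018  27.        ]
```

View pics/w3.png

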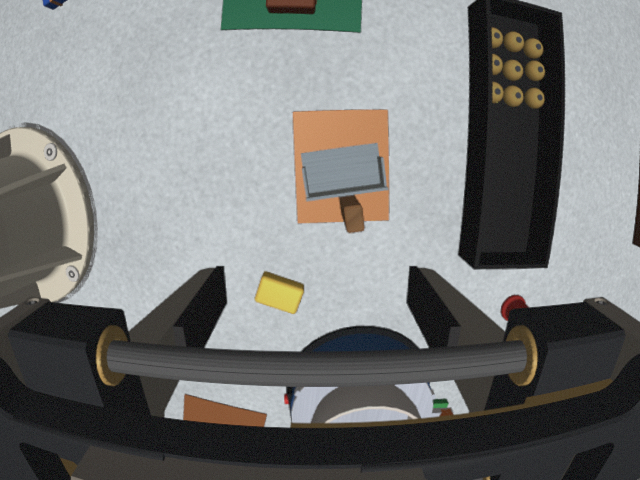

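Wrist view shows 9 balls in 3x3 at (518,68), and the scoop lip from (302,155) to (378,145) with the post at (351,215). The weight sits central on the mat. Next I'll work out the scoop pose.

Run:
```python
from lib import *
np.set_printoptions(precision=1,suppress=True)
s=read_state();c=read_camera("wrist");t=read_camera("top")
h=cv2.cvtColor(c["image"],cv2.COLOR_RGB2HSV);print([h[v,u].tolist() for u,v in((340,165),(352,200),(356,222),(330,150),(348,215),(300,120))])
p=blobs(c,(90,15,40),(115,140,255),(295,135,395,205),60);q=cv2.convexHull(np.vstack(p));ap=cv2.approxPolyDP(q,4,True)[:,0];print("pan hull",ap.tolist(),[wcast(c,s,u,6.5)[:2] for u in ap])
po=blobs(c,(5,90,30),(20,255,110),(330,185,375,240),30);print("post",[(cen(k),cv2.boundingRect(k),cv2.minAreaRect(k)) for k in po])
pd=cv2.convexHull(np.vstack(blobs(c,(8,100,130),(18,255,255),(280,100,400,232),60)));ap=cv2.approxPolyDP(pd,5,True)[:,0];print("pad",ap.tolist(),[wcast(c,s,u,4)[:2] for u in ap])
pt=blobs(t,(8,90,30),(20,255,115),(315,222,335,240),10);print("post top",[(cen(k),cv2.boundingRect(k),onz(t,cen(k),92)) for k in pt])
pp=cv2.approxPolyDP(cv2.convexHull(blobs(t,(90,15,40),(115,140,255),(295,208,322,255),60)[0]),2,True)[:,0];print("top pan",pp.tolist(),[onz(t,u,6.5)[:2] for u in pp])
cr=c["image"][90:250,270:410];cv2.imwrite("pics/crop2.png",cv2.resize(cr,None,fx=4,fy=3.7,interpolation=cv2.INTER_CUBIC)[:,:,::-1])
```

```text
[[101, 29, 152], [16, 129, 65], [14, 116, 123], [101, 29, 149], [14, 119, 122], [13, 124, 205]]
pan hull [[376, 144], [387, 188], [307, 199], [302, 154]] [array([465.6,  42.2]), array([475.3,  -5.2]), array([389.3, -11.7]), array([387.6,  36.4])]
post [(array([347.6, 204. ]), (339, 196, 22, 35), ((351.0945739746094, 212.56756591796875), (33.044193267822266, 19.72787857055664), 80.53767395019531))]
pad [[387, 219], [298, 222], [293, 112], [387, 111]] [array([474.7, -39.8]), array([377.6, -36.5]), array([381.4,  81.3]), array([479.9,  76.9])]
post top []Traceback (most recent call last):
  File "<stdin>", line 9, in <module>
IndexError: list index out of range
```

Run:
```python
from lib import *
np.set_printoptions(precision=1,suppress=True)
s=read_state();c=read_camera("wrist");t=read_camera("top")
po=blobs(c,(10,80,100),(20,160,150),(335,200,370,240),15);print("post top",[(cen(k),cv2.minAreaRect(k),wcast(c,s,cen(k),92)) for k in po])
h=cv2.cvtColor(t["image"],cv2.COLOR_RGB2HSV);print(h[224:238:2,316:332:2].tolist()[3])
# two-view lip corners (top/scene-free): top camera
for u in ((300,215),(302,251)): print(onz(t,u,6.5))
a=np.hstack([cv2.resize(c["image"][130:240,290:400],(400,400),interpolation=cv2.INTER_CUBIC),cv2.resize(t["image"][205:260,280:335],(400,400),interpolation=cv2.INTER_CUBIC)])
cv2.imwrite("pics/crop2.png",a[:,:,::-1])
```

```text
post top [(array([354. , 217.8]), ((353.81097412109375, 215.79876708984375), (30.699968338012695, 18.22120475769043), 83.6598129272461), array([430.9, -16.6,  92. ]))]
[[21, 41, 150], [22, 42, 152], [23, 42, 151], [22, 42, 152], [20, 41, 154], [20, 40, 154], [22, 38, 149], [23, 40, 152]]
[472.7  36.4   6.5]
[389.4  33.    6.5]
```

View pics/crop2.png

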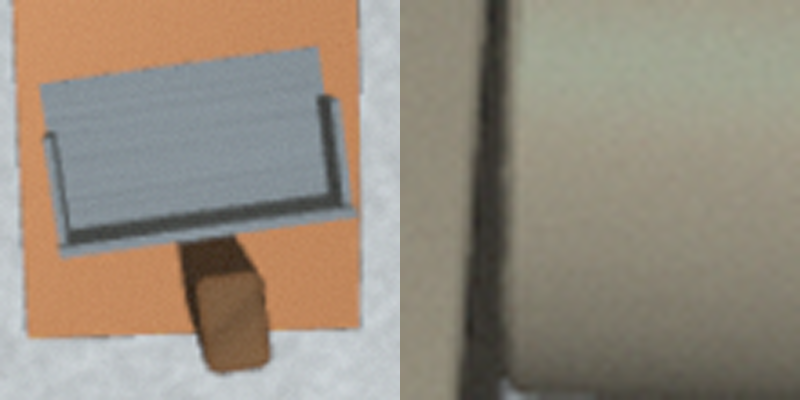

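Run:
```python
from lib import *
plan([((431,-17.8,160),down(94.2),1),((431,-17.8,68),None,1)])
```

```text
[0.009, 0.061, 0.18, 0.0, 0.0, -0.046] 1
[0.0, 0.0, 0.184, 0.0, 0.0, 0.0] 1
```

Emit:
apply_moves([
  [0.009,0.061,0.18,0,0,-0.046,1],
  [0.009,0.061,0.18,0,0,-0.046,1],
  [0.009,0.061,0.18,0,0,-0.046,1],
  [0.009,0.061,0.18,0,0,-0.046,1],
  [0.009,0.061,0.18,0,0,-0.046,1],
])

```text
time_s: 24.18
position: [431.4, -17.6, 161.5]
ee_rot: [3.139, 0.0, 1.645]
ft_force: [-1.1, 0.2, 0.3]
gripper_width: 1.003
grasp_force: 0.0
```

Emit:
apply_moves([
  [0,0,0.05,0,0,0,1],
  [0,0,0.1,0,0,0,1],
  [0,0,0.14,0,0,0,1],
  [0,0,0.17,0,0,0,1],
  [0,0,0.184,0,0,0,1],
])

```text
time_s: 24.8
position: [431.0, -17.7, 68.4]
ee_rot: [3.141, 0.0, 1.645]
ft_force: [-0.1, 0.9, -0.1]
gripper_width: 1.002
grasp_force: 0.0
```

Emit:
apply_moves([
  [0,0,0,0,0,0,0],
  [0,0,0,0,0,0,0],
  [0,0,0,0,0,0,0],
  [0,0,0,0,0,0,0],
  [0,0,0,0,0,0,0],
], newtons=60)

```text
time_s: 25.42
position: [430.8, -17.6, 68.2]
ee_rot: [3.141, 0.0, 1.645]
ft_force: [0.5, 1.5, 0.6]
gripper_width: 0.479
grasp_force: 0.0
```

Emit:
apply_moves([
  [0,0,0,0,0,0,0],
  [0,0,0,0,0,0,0],
  [0,0,0,0,0,0,0],
  [0,0,0,0,0,0,0],
  [0,0,0,0,0,0,0],
])

```text
time_s: 26.05
position: [430.8, -17.6, 68.1]
ee_rot: [3.141, 0.0, 1.645]
ft_force: [1.2, 0.3, -1.1]
gripper_width: 0.171
grasp_force: 60.0
```

Run:
```python
from lib import *
st()
plan([((431,-17.8,210),None,0)])
```

```text
t 26.05 pos [430.8 -17.6  68.1] cmd [430.9 -17.6  68.1] rpy [180.    0.   94.2] F [ 1.2  0.3 -1.1] w 0.171 g 60.0 q [-0.04  0.32  2.17  0.    0.65 -0.12]
[0.0, 0.0, -0.284, 0.0, 0.0, 0.0] 0
```

Emit:
apply_moves([
  [0,0,-0.03,0,0,0,0],
  [0,0,-0.08,0,0,0,0],
  [0,0,-0.16,0,0,0,0],
  [0,0,-0.24,0,0,0,0],
  [0,0,-0.284,0,0,0,0],
])

```text
time_s: 26.68
position: [431.0, -17.6, 211.8]
ee_rot: [3.14, 0.0, 1.645]
ft_force: [-0.0, 0.0, -2.7]
gripper_width: 0.171
grasp_force: 60.0
```

Run:
```python
from lib import *
np.set_printoptions(precision=2,suppress=True)
st()
w=read_camera("wrist");t=read_camera("top")
s=dict(position=[399.9,-18.6,249.5],ee_rot=np.radians([-179.9,0,86.0]))
def line(P):
    vx,vy,x,y=cv2.fitLine(np.array(P,np.float32),cv2.DIST_HUBER,0,.01,.01).ravel();return (x,y),np.degrees(np.arctan2(vy,vx))
print("top cam at",ray(t,(320,240))[0])
def edges(img,roi,thr=55):
    g=cv2.GaussianBlur(cv2.imread(img,0),(3,3),0).astype(float);return g
# subpixel crossing helper
def cross(v,thr,first=True):
    d=v<thr;i=np.where(d)[0]
    i=i[0] if first else i[-1]
    j=i-1 if first else i+1
    return j+(v[j]-thr)/(v[j]-v[i])*(i-j)
g=edges("pics/w3.png",0)
L=[];Rr=[];B=[]
for v in range(60,245,6):
    x=cross(g[v,440:500],95)+440;L.append(wcast(w,s,(x,v),0)[:2])
    x=cross(g[v,520:600],95,False)+520;Rr.append(wcast(w,s,(x,v),50)[:2])
for u in range(475,540,5):
    y=cross(g[180:300,u],95,False)+180;B.append(wcast(w,s,(u,y),0)[:2])
print("wrist near(z0)",line(L),"far(z50)",line(Rr),"-x end(z0)",line(B))
g=edges("pics/top0.png",0)
U=[];D=[];Le=[];Ri=[]
for u in list(range(236,258,2))+list(range(298,350,3)):
    U.append(onz(t,(u,cross(g[105:150,u],85)+105),50)[:2]);D.append(onz(t,(u,cross(g[140:195,u],85,False)+140),0)[:2])
for v in range(130,160,3): Le.append(onz(t,(cross(g[v,210:250],85)+210,v),50)[:2]);
for v in range(137,170,3): Ri.append(onz(t,(cross(g[v,330:372],85,False)+330,v),50)[:2])
print("top far(z50)",line(U),"near(z0)",line(D),"+x end z50",line(Le),"-x end z50",line(Ri))
```

```text
t 26.68 pos [431.  -17.6 211.8] cmd [430.9 -17.6 210.1] rpy [179.9   0.   94.2] F [-0.   0.  -2.7] w 0.171 g 60.0 q [-0.04  0.08  2.06 -0.    1.   -0.12]
top cam at [ 351.31    7.2  1004.23]Traceback (most recent call last):
  File "<stdin>", line 23, in <module>
  File "<stdin>", line 16, in cross
IndexError: index 120 is out of bounds for axis 0 with size 120
```

```bash
cat > tray.py <<'E'
from lib import *
np.set_printoptions(precision=2,suppress=True)
def line(P):
    vx,vy,x,y=cv2.fitLine(np.array(P,np.float32),cv2.DIST_HUBER,0,.01,.01).ravel();return (round(float(x),1),round(float(y),1)),round(float(np.degrees(np.arctan2(vy,vx))),2)
def cross(v,thr,first=True):
    i=np.where(v<thr)[0];i=i[0] if first else i[-1];j=i-1 if first else i+1
    return j+(v[j]-thr)/(v[j]-v[i])*(i-j)
def gray(f): return cv2.GaussianBlur(cv2.imread(f,0),(3,3),0).astype(float)
E
python3 - <<'E'
from tray import *
w=read_camera("wrist");t=read_camera("top")
s=dict(position=[399.9,-18.6,249.5],ee_rot=np.radians([-179.9,0,86.0]))
g=gray("pics/w3.png");L=[];Rr=[];B=[]
for v in range(60,245,6):
    L.append(wcast(w,s,(cross(g[v,440:500],95)+440,v),0)[:2]);Rr.append(wcast(w,s,(cross(g[v,520:600],95,False)+520,v),50)[:2])
for u in range(475,540,5): B.append(wcast(w,s,(u,cross(g[180:283,u],95,False)+180),0)[:2])
print("wrist near(z0)",line(L),"far(z50)",line(Rr),"-x end(z0)",line(B))
g=gray("pics/top0.png");U=[];D=[];Le=[];Ri=[]
for u in list(range(236,258,2))+list(range(298,350,3)):
    U.append(onz(t,(u,cross(g[105:150,u],85)+105),50)[:2]);D.append(onz(t,(u,cross(g[140:195,u],85,False)+140),0)[:2])
for v in range(130,160,3): Le.append(onz(t,(cross(g[v,210:250],85)+210,v),50)[:2])
for v in range(137,170,3): Ri.append(onz(t,(cross(g[v,330:372],85,False)+330,v),50)[:2])
print("top far(z50)",line(U),"near(z0)",line(D),"+x end z50",line(Le),"-x end z50",line(Ri))
E
```

```text
wrist near(z0) ((569.9, 22.1), 85.14) far(z50) ((668.5, 33.6), 85.03) -x end(z0) ((629.5, -112.8), -4.91)
top far(z50) ((674.1, 66.5), 85.09) near(z0) ((573.4, 48.8), 85.07) +x end z50 ((630.5, 196.7), -4.77) -x end z50 ((605.3, -92.3), -4.83)
```

Run:
```python
from lib import *
plan([((614.5,-37.6,180),down(85.1),0)])
```

```text
[-0.067, 0.363, 0.06, 0.0, 0.0, 0.051] 0
```

Emit:
apply_moves([
  [-0.013,0.073,0.012,0,0,0.01,0],
  [-0.027,0.145,0.024,0,0,0.02,0],
  [-0.04,0.218,0.036,0,0,0.03,0],
  [-0.054,0.29,0.048,0,0,0.041,0],
  [-0.067,0.363,0.06,0,0,0.051,0],
])

```text
time_s: 27.5
position: [614.2, -37.7, 177.3]
ee_rot: [-3.138, 0.0, 1.483]
ft_force: [0.7, -0.1, -2.9]
gripper_width: 0.167
grasp_force: 60.0
```

Emit:
apply_moves([
  [0,0,0,0,0,0,0],
  [0,0,0,0,0,0,0],
  [0,0,0,0,0,0,0],
  [0,0,0,0,0,0,0],
  [0,0,0,0,0,0,0],
])

```text
time_s: 28.12
position: [614.0, -37.6, 180.5]
ee_rot: [3.141, -0.0, 1.485]
ft_force: [-0.1, -0.1, -2.8]
gripper_width: 0.169
grasp_force: 60.0
```

Run:
```python
from tray import *
s,c=snap("w4");st()
z0=s["position"][2]
p=blobs(c,(85,10,60),(118,140,255),(200,100,440,300),200)
for k in p[:3]:
    ap=cv2.approxPolyDP(cv2.convexHull(k),4,True)[:,0];print("steel",cv2.contourArea(k),ap.tolist())
```

```text
t 28.18 pos [614.1 -37.6 180.4] cmd [614.4 -37.5 180.1] rpy [180.   -0.   85.1] F [-0.2  0.9 -1.9] w 0.174 g 60.0 q [-0.06  0.4   1.71 -0.    1.03  0.02]
steel 24262.5 [[439, 100], [439, 192], [403, 260], [257, 299], [201, 296], [200, 100]]
steel 516.0 [[439, 247], [436, 292], [424, 297], [406, 291], [412, 271]]
steel 275.5 [[414, 213], [431, 232], [422, 244], [405, 251], [400, 241]]
```

View pics/w4.png

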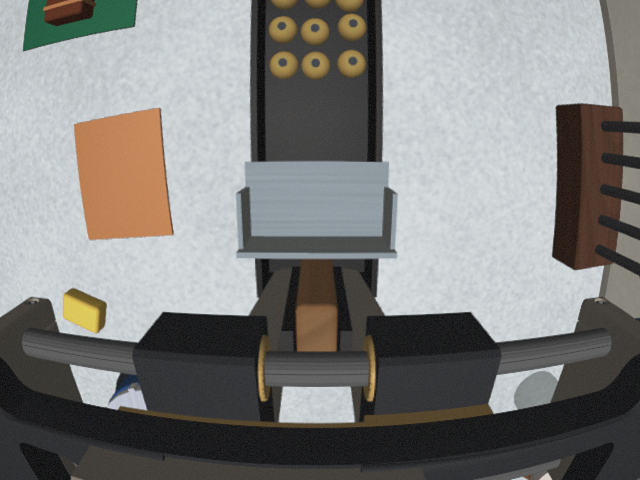

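Run:
```python
from tray import *
s=dict(position=[614.1,-37.6,180.4],ee_rot=np.radians([180,0,85.1]));w=read_camera("wrist")
g=gray("pics/w4.png");u=np.array([np.cos(np.radians(85.1)),np.sin(np.radians(85.1))]);n=np.array([u[1],-u[0]])
tc=n@np.array(s["position"][:2])
L=[];Rr=[]
for v in range(85,155,5):
    L.append(wcast(w,s,(cross(g[v,235:290],110)+235,v),50)[:2]);Rr.append(wcast(w,s,(cross(g[v,345:400],110,False)+345,v),50)[:2])
print("tray left",line(L),n@np.mean(L,0),"right",line(Rr),n@np.mean(Rr,0),"mid-tcp",(n@np.mean(L,0)+n@np.mean(Rr,0))/2-tc)
# lip row: gradient along column; corners along row 168
for col in (270,300,330,360):
    d=np.diff(g[145:185,col]);i=np.argmax(np.abs(d));y=145+i+.5;P=wcast(w,s,(col,y),180.4-61.6)[:2];print(col,y,"lip-tcp along u",u@P-u@np.array(s["position"][:2]))
for v in (170,175,180):
    d=np.diff(g[v,236:262]);a=236+np.argmax(d)+.5;d=np.diff(g[v,375:400]);b=375+np.argmax(d)+.5
    print(v,a,b,[n@wcast(w,s,(x,v),180.4-61.6)[:2]-tc for x in(a,b)], g[v,236:262:3].astype(int), g[v,378:400:3].astype(int))
# end wall: fixed estimate of balls
for q in blobs(w,(15,120,50),(30,255,255),(240,0,400,90),60): P=wcast(w,s,cen(q),16)[:2];print("ball u,n",u@P,n@P)
```

```text
tray left ((572.0, 53.3), 85.21) 565.3583192488579 right ((669.2, 44.5), 85.08) 662.9177629660278 mid-tcp -0.929281593357814
270 161.5 lip-tcp along u 57.81621791781512
300 160.5 lip-tcp along u 58.18446513941889
330 160.5 lip-tcp along u 58.16475473086041
360 161.5 lip-tcp along u 57.756997309669345
170 236.5 388.5 [np.float64(-46.17077748779229), np.float64(40.062838739097515)] [209 214 208 170 153 154 154 154 155] [152 152 152 154 202 208 206 200]
175 236.5 388.5 [np.float64(-46.264336500260924), np.float64(40.143146779826566)] [209 208 207 173 154 153 155 153 154] [150 152 151 157 207 216 212 210]
180 254.5 387.5 [np.float64(-35.88183368869852), np.float64(39.64599922807986)] [213 210 201 173 151 150 150 151 152] [149 149 150 158 211 207 208 208]
ball u,n 149.5886909577339 642.7660211131575
ball u,n 147.56028455526544 613.1868396108304
ball u,n 148.3409255712321 586.9111059967914
ball u,n 179.97380378839676 586.006983745008
ball u,n 177.60964429050048 612.8407722322692
ball u,n 182.29459868733426 643.5263659952126
ball u,n 203.10609417599272 641.9044557192555
ball u,n 204.15507294432908 587.0728199767711
ball u,n 203.96591291895672 614.926368000795
```

```bash
cat >> lib.py <<'E'
U=np.array([np.cos(np.radians(85.1)),np.sin(np.radians(85.1))]);N=np.array([U[1],-U[0]])
def tr(u,z,n=615.1): return np.r_[U*u+N*n,z]
E
python3 - <<'E'
from lib import *
p,r,c=load();print(N@p[:2],U@p[:2])
plan([(tr(15,100,614.9),None,0),(tr(15,69,614.9),None,0)])
E
```

```text
615.327305076111 15.088552714296267
[0.0, -0.001, 0.16, 0.0, 0.0, 0.0] 0
[0.0, 0.0, 0.062, 0.0, 0.0, 0.0] 0
```

Emit:
apply_moves([
  [0,-0.001,0.04,0,0,0,0],
  [0,-0.001,0.08,0,0,0,0],
  [0,-0.001,0.12,0,0,0,0],
  [0,-0.001,0.16,0,0,0,0],
  [0,-0.001,0.16,0,0,0,0],
])

```text
time_s: 28.85
position: [612.6, -37.5, 98.5]
ee_rot: [-3.139, 0.0, 1.485]
ft_force: [-0.4, 0.6, -1.4]
gripper_width: 0.169
grasp_force: 60.0
```

Emit:
apply_moves([
  [0,0,0.02,0,0,0,0],
  [0,0,0.04,0,0,0,0],
  [0,0,0.055,0,0,0,0],
  [0,0,0.062,0,0,0,0],
  [0,0,0.062,0,0,0,0],
])

```text
time_s: 29.48
position: [613.6, -37.6, 68.8]
ee_rot: [-3.141, -0.0, 1.484]
ft_force: [0.2, -0.6, -2.5]
gripper_width: 0.168
grasp_force: 60.0
```

Emit:
apply_moves([
  [0,0,0,0,0,0,0],
  [0,0,0.001,0,0,0,0],
  [0,0,0.001,0,0,0,0],
  [0,0,0.001,0,0,0,0],
  [0,0,0.001,0,0,0,0],
])

```text
time_s: 30.1
position: [613.8, -37.6, 68.6]
ee_rot: [3.142, 0.0, 1.484]
ft_force: [0.4, -0.5, -2.7]
gripper_width: 0.168
grasp_force: 60.0
```

Emit:
apply_moves([
  [0.024,0,0,0,0,0,0],
  [0.048,0,0,0,0,0,0],
  [0.072,0,0,0,0,0,0],
  [0.096,0,0,0,0,0,0],
  [0.12,0,0,0,0,0,0],
])

```text
time_s: 30.72
position: [619.0, 23.2, 68.6]
ee_rot: [-3.142, 0.0, 1.485]
ft_force: [-0.1, 0.3, -2.0]
gripper_width: 0.168
grasp_force: 60.0
```

Emit:
apply_moves([
  [0.016,0,0,0,0,0,0],
  [0.032,0,0,0,0,0,0],
  [0.048,0,0,0,0,0,0],
  [0.064,0,0,0,0,0,0],
  [0.08,0,0,0,0,0,0],
])

```text
time_s: 31.35
position: [622.4, 62.5, 68.6]
ee_rot: [3.142, 0.0, 1.484]
ft_force: [0.3, 0.1, -2.3]
gripper_width: 0.172
grasp_force: 60.0
```

Emit:
apply_moves([
  [0.01,0,0,0,0,0,0],
  [0.02,0,0,0,0,0,0],
  [0.03,0,0,0,0,0,0],
  [0.04,0,0,0,0,0,0],
  [0.05,0,0,0,0,0,0],
])

```text
time_s: 31.98
position: [624.5, 87.2, 68.6]
ee_rot: [-3.142, -0.0, 1.484]
ft_force: [-0.0, -0.3, -3.5]
gripper_width: 0.17
grasp_force: 60.0
```

Emit:
apply_moves([
  [0.01,0,0,0,0,0,0],
  [0.02,0,0,0,0,0,0],
  [0.03,0,0,0,0,0,0],
  [0.04,0,0,0,0,0,0],
  [0.05,0,0,0,0,0,0],
])

```text
time_s: 32.6
position: [625.7, 108.6, 68.8]
ee_rot: [-3.14, 0.006, 1.487]
ft_force: [-5.4, -31.6, 11.0]
gripper_width: 0.17
grasp_force: 60.0
```

Run:
```python
from lib import *
p,r,c=load();p=p+r.apply([0.3*500,0,0.5]);json.dump(dict(p=p.tolist(),q=r.as_quat().tolist(),c=0),open(F,"w"));st();print(U@p[:2])
s,c=snap("w5")
```

```text
t 32.6 pos [625.7 108.6  68.8] cmd [626.8 112.   68.6] rpy [-179.9    0.4   85.2] F [ -5.4 -31.6  11. ] w 0.17 g 60.0 q [ 0.17  0.56  1.73 -0.01  0.85  0.26]
165.08880846945644
```

View pics/w5.png

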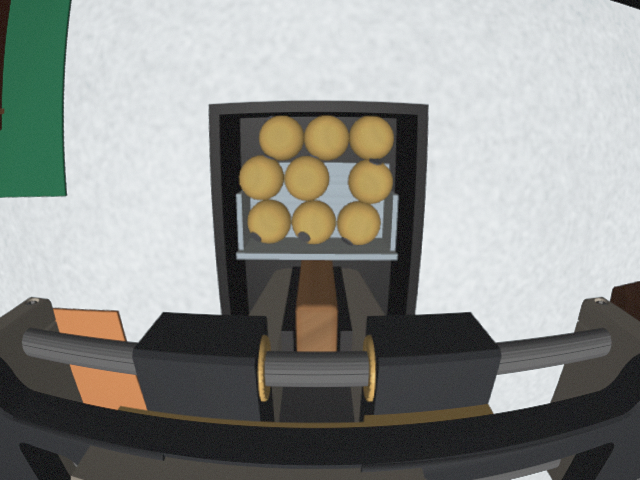

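Nine balls are visible: six on the scoop (rows at v≈180 and 222) and three at the end wall (v≈138), with 31 N of jam. I'll ease back 3.5 mm, tilt the nose up about the rear edge, and lift.

```bash
cat >> lib.py <<'E'
V0=np.array([12,0,64.1])  # rear lower pan edge in tool frame
VL=np.array([58,0,64.1])  # lip in tool frame
def about(pt,rot,v): return np.array(pt,float)-rot.apply(v)
def tilt(yaw,deg): return down(yaw)*R.from_euler("y",deg,degrees=True)  # + = nose up
def pv(v,p=None,r=None):
    P,Q,_=load();return P+Q.apply(v)
E
python3 - <<'E'
from lib import *
p,r,c=load();y=85.1
p1=p-np.r_[U*5,-0.4];w=[(p1,None,0)]
piv=p1+r.apply(V0)
for a,dz in((6,1),(12,2),(18,4)):
    q=r*R.from_euler("y",a,degrees=True);w.append((about(piv+[0,0,dz],q,V0),q,0))
w.append((w[-1][0]+[0,0,40],q,0))
plan(w);st()
E
```

```text
[-0.01, 0.0, -0.001, 0.0, 0.0, 0.0] 0
[-0.013, 0.0, 0.001, 0.0, 0.033, 0.0] 0
[-0.013, 0.0, 0.002, 0.0, 0.034, 0.0] 0
[-0.013, 0.0, -0.001, 0.0, 0.033, 0.0] 0
[0.025, 0.0, -0.076, 0.0, 0.0, 0.0] 0
t 32.65 pos [625.7 108.4  68.8] cmd [624.7  87.9 106. ] rpy [-179.9    0.4   85.2] F [ -2.3 -20.4   2.1] w 0.176 g 60.0 q [ 0.17  0.56  1.73 -0.01  0.85  0.26]
```

Emit:
apply_moves([
  [-0.002,0,0,0,0,0,0],
  [-0.004,0,0,0,0,0,0],
  [-0.006,0,-0.001,0,0,0,0],
  [-0.008,0,-0.001,0,0,0,0],
  [-0.01,0,-0.001,0,0,0,0],
])

```text
time_s: 33.28
position: [625.9, 106.4, 68.9]
ee_rot: [-3.141, 0.001, 1.484]
ft_force: [0.4, -3.2, -3.1]
gripper_width: 0.172
grasp_force: 60.0
```

Emit:
apply_moves([
  [-0.003,0,0,0,0.007,0,0],
  [-0.005,0,0,0,0.013,0,0],
  [-0.008,0,0.001,0,0.02,0,0],
  [-0.01,0,0.001,0,0.026,0,0],
  [-0.013,0,0.001,0,0.033,0,0],
])

```text
time_s: 33.9
position: [625.9, 100.6, 68.7]
ee_rot: [3.141, -0.105, 1.485]
ft_force: [0.8, -1.3, -3.2]
gripper_width: 0.172
grasp_force: 60.0
```

Emit:
apply_moves([
  [-0.003,0,0,0,0.007,0,0],
  [-0.005,0,0.001,0,0.014,0,0],
  [-0.008,0,0.001,0,0.02,0,0],
  [-0.01,0,0.002,0,0.027,0,0],
  [-0.013,0,0.002,0,0.034,0,0],
])

```text
time_s: 34.52
position: [625.1, 94.0, 66.9]
ee_rot: [-3.142, -0.212, 1.485]
ft_force: [-0.2, 0.3, -3.8]
gripper_width: 0.173
grasp_force: 60.0
```

Emit:
apply_moves([
  [-0.003,0,0,0,0.007,0,0],
  [-0.005,0,0,0,0.013,0,0],
  [-0.008,0,0,0,0.02,0,0],
  [-0.01,0,0,0,0.026,0,0],
  [-0.013,0,-0.001,0,0.033,0,0],
])

```text
time_s: 35.15
position: [624.6, 87.6, 66.0]
ee_rot: [3.142, -0.315, 1.485]
ft_force: [0.9, -0.2, -3.1]
gripper_width: 0.17
grasp_force: 60.0
```

Emit:
apply_moves([
  [0.005,0,-0.015,0,0,0,0],
  [0.01,0,-0.03,0,0,0,0],
  [0.015,0,-0.046,0,0,0,0],
  [0.02,0,-0.061,0,0,0,0],
  [0.025,0,-0.076,0,0,0,0],
])

```text
time_s: 35.78
position: [624.7, 87.9, 106.8]
ee_rot: [3.141, -0.314, 1.485]
ft_force: [0.1, 0.6, -2.9]
gripper_width: 0.173
grasp_force: 60.0
```

Run:
```python
from lib import *
st();snap("w6")
```

```text
t 35.77 pos [624.7  87.9 106.8] cmd [624.7  87.9 106. ] rpy [180.  -18.   85.1] F [ 0.1  0.6 -2.9] w 0.173 g 60.0 q [-0.03  0.51  1.77  0.41  0.89 -0.2 ]
```

View pics/w6.png

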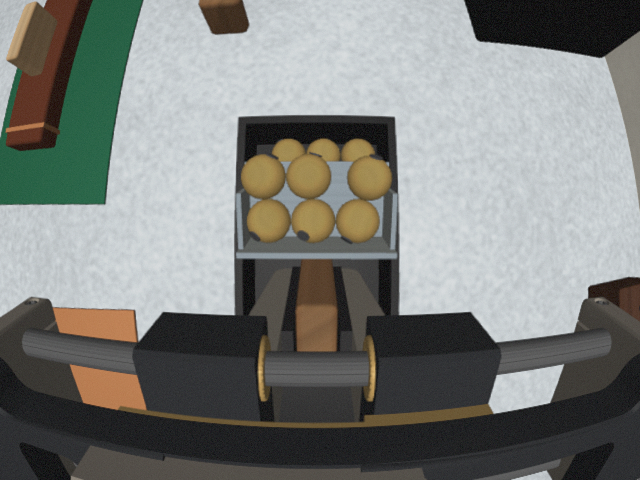

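Six balls ride on the scoop and three stay at the wall. I'll tilt further and carry them to the bowl.

```bash
cat >> lib.py <<'E'
B=np.array([434.6,-263.3])
def lip(yaw,dx,z): a=np.radians(yaw);return np.r_[B+dx*np.array([np.cos(a),np.sin(a)]),z]
E
python3 - <<'E'
from lib import *
y=0
A=tilt(y,25)
plan([((624.7,80,215),tilt(85.1,25),0),((540,-70,235),tilt(43,25),0,2),(about(lip(y,-25,200),A,VL),A,0,2)])
E
```

```text
[0.052, 0.001, -0.212, 0.0, 0.039, 0.0] 0
[-0.133, -0.071, -0.084, -0.049, 0.0, 0.106] 0
[-0.148, -0.011, -0.091, -0.05, 0.0, 0.106] 0
[-0.259, -0.001, -0.119, -0.05, 0.0, 0.108] 0
[-0.242, 0.102, -0.112, -0.051, 0.0, 0.108] 0
```

Emit:
apply_moves([
  [0.01,0,-0.042,0,0.008,0,0],
  [0.021,0,-0.085,0,0.016,0,0],
  [0.031,0.001,-0.127,0,0.023,0,0],
  [0.042,0.001,-0.17,0,0.031,0,0],
  [0.052,0.001,-0.212,0,0.039,0,0],
])

```text
time_s: 36.45
position: [624.2, 79.7, 215.7]
ee_rot: [3.142, -0.437, 1.485]
ft_force: [0.1, 0.1, -3.0]
gripper_width: 0.168
grasp_force: 60.0
```

Emit:
apply_moves([
  [-0.02,-0.01,-0.012,-0.008,0,0.017,0],
  [-0.05,-0.026,-0.031,-0.018,0,0.04,0],
  [-0.08,-0.042,-0.05,-0.029,0,0.063,0],
  [-0.107,-0.057,-0.067,-0.039,0,0.085,0],
  [-0.133,-0.071,-0.084,-0.049,0,0.106,0],
])

```text
time_s: 37.08
position: [580.7, 4.1, 223.6]
ee_rot: [-3.138, -0.435, 1.111]
ft_force: [0.7, 0.6, -2.4]
gripper_width: 0.17
grasp_force: 60.0
```

Emit:
apply_moves([
  [-0.03,-0.002,-0.018,-0.01,0,0.021,0],
  [-0.059,-0.004,-0.036,-0.02,0,0.042,0],
  [-0.089,-0.007,-0.055,-0.03,0,0.064,0],
  [-0.118,-0.009,-0.073,-0.04,0,0.085,0],
  [-0.148,-0.011,-0.091,-0.05,0,0.106,0],
])

```text
time_s: 37.7
position: [537.9, -70.7, 233.6]
ee_rot: [-3.141, -0.435, 0.744]
ft_force: [-0.7, -0.3, -4.0]
gripper_width: 0.17
grasp_force: 60.0
```

Emit:
apply_moves([
  [-0.045,0,-0.02,-0.01,0,0.022,0],
  [-0.096,0,-0.044,-0.02,0,0.043,0],
  [-0.15,-0.001,-0.069,-0.03,0,0.065,0],
  [-0.204,-0.001,-0.094,-0.04,0,0.086,0],
  [-0.259,-0.001,-0.119,-0.05,0,0.108,0],
])

```text
time_s: 38.33
position: [432.8, -167.1, 232.9]
ee_rot: [-3.14, -0.435, 0.37]
ft_force: [-0.0, -0.2, -3.4]
gripper_width: 0.17
grasp_force: 60.0
```

Emit:
apply_moves([
  [-0.055,0.023,-0.025,-0.012,0,0.024,0],
  [-0.11,0.046,-0.051,-0.023,0,0.049,0],
  [-0.165,0.07,-0.076,-0.034,0,0.074,0],
  [-0.21,0.088,-0.097,-0.044,0,0.094,0],
  [-0.242,0.102,-0.112,-0.051,0,0.108,0],
])

```text
time_s: 38.95
position: [327.5, -263.0, 232.5]
ee_rot: [3.141, -0.435, -0.004]
ft_force: [-0.3, -1.1, -3.6]
gripper_width: 0.171
grasp_force: 60.0
```

Run:
```python
from lib import *
st();s,c=snap("w7")
y=0;w=[]
for a,z,n in((6,165,1),(-16,128,1),(-42,122,1),(-55,122,1)):
    q=tilt(y,a);w.append((about(lip(y,-25,z),q,VL),q,0,n))
plan(w)
```

```text
t 38.95 pos [ 327.5 -263.   232.5] cmd [ 329.8 -263.2  233.6] rpy [180.  -24.9  -0.2] F [-0.3 -1.1 -3.6] w 0.171 g 60.0 q [-0.96 -0.1   2.26  0.51  0.78  0.29]
[0.019, 0.0, 0.033, 0.0, -0.106, 0.0] 0
[0.049, 0.0, 0.039, 0.0, -0.122, 0.0] 0
[0.071, 0.0, -0.026, 0.0, -0.144, 0.0] 0
[0.032, 0.0, -0.023, 0.0, -0.072, 0.0] 0
```

View pics/w7.png

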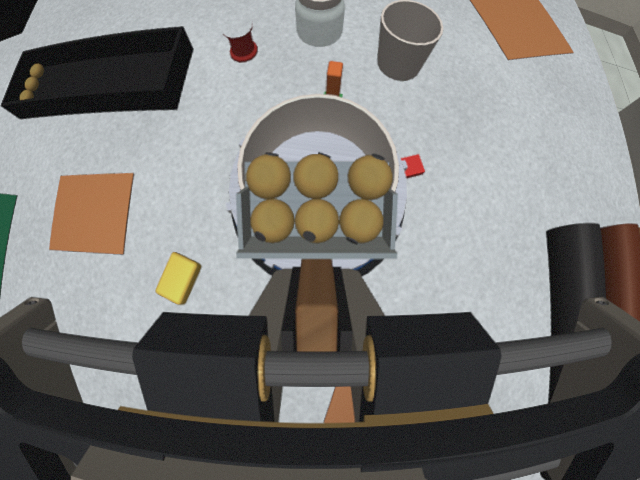

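All six balls are aboard over the bowl (rim around (319,170)), the lever is at the green mark, and three balls remain in the tray. Pouring now.

Emit:
apply_moves([
  [0.004,0,0.007,0,-0.021,0,0],
  [0.008,0,0.013,0,-0.042,0,0],
  [0.011,0,0.02,0,-0.064,0,0],
  [0.015,0,0.026,0,-0.085,0,0],
  [0.019,0,0.033,0,-0.106,0,0],
])

```text
time_s: 39.62
position: [344.6, -262.5, 221.9]
ee_rot: [3.141, -0.101, -0.001]
ft_force: [0.7, 0.6, -3.1]
gripper_width: 0.171
grasp_force: 60.0
```

Emit:
apply_moves([
  [0.009,0,0.008,0,-0.024,0,0],
  [0.018,0,0.016,0,-0.049,0,0],
  [0.028,0,0.024,0,-0.073,0,0],
  [0.038,0,0.031,0,-0.098,0,0],
  [0.049,0,0.039,0,-0.122,0,0],
])

```text
time_s: 40.25
position: [371.4, -262.6, 205.1]
ee_rot: [3.14, 0.282, -0.001]
ft_force: [0.6, 0.1, -2.0]
gripper_width: 0.174
grasp_force: 60.0
```

Emit:
apply_moves([
  [0.014,0,-0.004,0,-0.029,0,0],
  [0.029,0,-0.008,0,-0.058,0,0],
  [0.043,0,-0.013,0,-0.086,0,0],
  [0.057,0,-0.019,0,-0.115,0,0],
  [0.071,0,-0.026,0,-0.144,0,0],
])

```text
time_s: 40.88
position: [409.5, -262.8, 207.7]
ee_rot: [3.139, 0.734, -0.001]
ft_force: [0.8, -0.5, -2.5]
gripper_width: 0.171
grasp_force: 60.0
```

Emit:
apply_moves([
  [0.006,0,-0.004,0,-0.014,0,0],
  [0.013,0,-0.009,0,-0.029,0,0],
  [0.019,0,-0.014,0,-0.043,0,0],
  [0.026,0,-0.018,0,-0.058,0,0],
  [0.032,0,-0.023,0,-0.072,0,0],
])

```text
time_s: 41.5
position: [428.9, -262.8, 205.2]
ee_rot: [3.139, 0.959, -0.002]
ft_force: [-0.2, 0.6, -2.2]
gripper_width: 0.168
grasp_force: 60.0
```

Run:
```python
from lib import *
st();s,c=snap("w8")
t=read_camera("scene");a=np.hstack([cv2.resize(c["image"],(400,300)),cv2.resize(t["image"][120:270,130:330],(400,300),interpolation=cv2.INTER_CUBIC)]);cv2.imwrite("pics/m8.png",a[:,:,::-1])
```

```text
t 41.5 pos [ 428.9 -262.8  205.2] cmd [ 429.  -263.1  206.3] rpy [ 1.798e+02  5.490e+01 -1.000e-01] F [-0.2  0.6 -2.2] w 0.168 g 60.0 q [-0.36  0.72  1.45 -0.31  1.89  1.26]
```

View pics/m8.png

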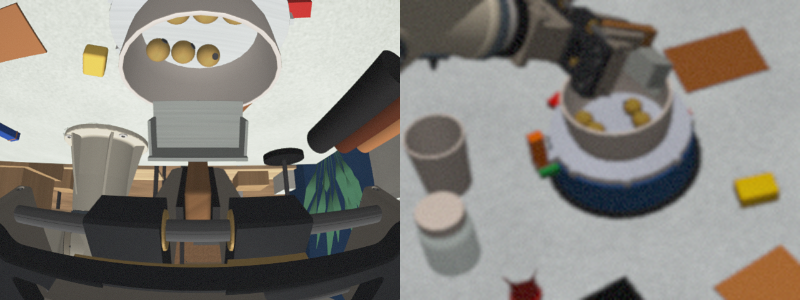

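The scoop is empty and the balls are in the bowl (wrist panel: rows at (183,50) and (190,20)). Back for the last three.

Run:
```python
from lib import *
q=tilt(0,-25);q0=tilt(0,0)
plan([(about(lip(0,-25,170),q,VL),q,0),(about(lip(0,-25,200),q0,VL),q0,0),((490,-120,235),down(43),0),(tr(60,180,614.9),down(85.1),0),(tr(60,100,614.9),None,0),(tr(60,68.5,614.9),None,0)])
```

```text
[-0.127, 0.0, 0.02, 0.0, 0.166, 0.0] 0
[-0.069, 0.0, 0.007, 0.0, 0.139, 0.0] 0
[0.277, -0.286, 0.058, 0.0, 0.0, -0.239] 0
[0.361, -0.012, 0.109, 0.0, 0.0, -0.234] 0
[0.0, 0.0, 0.16, 0.0, 0.0, 0.0] 0
[0.0, 0.0, 0.063, 0.0, 0.0, 0.0] 0
```

Emit:
apply_moves([
  [-0.025,0,0.004,0,0.033,0,0],
  [-0.05,0,0.006,0,0.066,0,0],
  [-0.076,0,0.01,0,0.1,0,0],
  [-0.102,0,0.015,0,0.133,0,0],
  [-0.127,0,0.02,0,0.166,0,0],
])

```text
time_s: 42.22
position: [383.7, -262.9, 252.9]
ee_rot: [3.139, 0.432, -0.001]
ft_force: [0.4, 0.1, -2.1]
gripper_width: 0.173
grasp_force: 60.0
```

Emit:
apply_moves([
  [-0.014,0,0.001,0,0.028,0,0],
  [-0.028,0,0.003,0,0.056,0,0],
  [-0.041,0,0.004,0,0.083,0,0],
  [-0.055,0,0.006,0,0.111,0,0],
  [-0.069,0,0.007,0,0.139,0,0],
])

```text
time_s: 42.85
position: [350.7, -262.7, 264.0]
ee_rot: [3.14, -0.003, -0.0]
ft_force: [0.1, 0.1, -2.2]
gripper_width: 0.171
grasp_force: 60.0
```

Emit:
apply_moves([
  [0.055,-0.057,0.012,0,0,-0.048,0],
  [0.111,-0.114,0.023,0,0,-0.096,0],
  [0.166,-0.172,0.035,0,0,-0.143,0],
  [0.222,-0.229,0.046,0,0,-0.191,0],
  [0.277,-0.286,0.058,0,0,-0.239,0],
])

```text
time_s: 43.48
position: [490.0, -118.9, 234.5]
ee_rot: [3.14, 0.0, 0.755]
ft_force: [0.5, -0.0, -1.2]
gripper_width: 0.167
grasp_force: 60.0
```

Emit:
apply_moves([
  [0.072,-0.002,0.022,0,0,-0.047,0],
  [0.144,-0.005,0.044,0,0,-0.094,0],
  [0.217,-0.007,0.065,0,0,-0.14,0],
  [0.289,-0.01,0.087,0,0,-0.187,0],
  [0.361,-0.012,0.109,0,0,-0.234,0],
])

```text
time_s: 44.1
position: [617.7, 8.4, 179.6]
ee_rot: [3.141, 0.001, 1.49]
ft_force: [-0.6, -0.1, -2.6]
gripper_width: 0.167
grasp_force: 60.0
```

Emit:
apply_moves([
  [0,0,0,0,0,0,0],
  [0,0,0.04,0,0,0,0],
  [0,0,0.08,0,0,0,0],
  [0,0,0.12,0,0,0,0],
  [0,0,0.16,0,0,0,0],
])

```text
time_s: 44.72
position: [616.9, 6.6, 99.8]
ee_rot: [3.141, 0.001, 1.484]
ft_force: [0.8, -0.8, -1.1]
gripper_width: 0.171
grasp_force: 60.0
```

Run:
```python
from lib import *
st();s,c=snap("w9")
for q in blobs(c,(15,110,50),(30,255,255),(200,0,440,200),60): P=wcast(c,s,cen(q),16)[:2];print("ball px",cen(q),cv2.contourArea(q),"u,n",U@P,N@P)
```

```text
t 44.73 pos [616.9   6.6  99.8] cmd [617.8   7.3  68.5] rpy [1.8e+02 1.0e-01 8.5e+01] F [ 0.8 -0.8 -1.1] w 0.171 g 60.0 q [ 0.01  0.5   1.76 -0.    0.88  0.1 ]
```

Emit:
apply_moves([
  [0,0,0.02,0,0,0,0],
  [0,0,0.04,0,0,0,0],
  [0,0,0.055,0,0,0,0],
  [0,0,0.063,0,0,0,0],
  [0,0,0.063,0,0,0,0],
])

```text
time_s: 45.4
position: [617.8, 7.2, 68.6]
ee_rot: [-3.141, 0.001, 1.486]
ft_force: [0.3, -0.1, -2.7]
gripper_width: 0.169
grasp_force: 60.0
```

Emit:
apply_moves([
  [0.03,0,0,0,0,0,0],
  [0.06,0,0,0,0,0,0],
  [0.09,0,0,0,0,0,0],
  [0.12,0,0,0,0,0,0],
  [0.14,0,0,0,0,0,0],
])

```text
time_s: 46.02
position: [623.6, 78.3, 68.5]
ee_rot: [-3.141, 0.001, 1.487]
ft_force: [-0.0, 1.1, -2.5]
gripper_width: 0.167
grasp_force: 60.0
```

Run:
```python
from lib import *
st();s,c=snap("w10");h=cv2.cvtColor(c["image"],cv2.COLOR_RGB2HSV)
for q in blobs(c,(12,90,60),(32,255,255),(200,60,440,270),40): print("ball px",cen(q).round(),cv2.contourArea(q),U@wcast(c,s,cen(q),16)[:2])
```

```text
t 46.02 pos [623.6  78.3  68.5] cmd [617.8   7.3  68.5] rpy [-1.80e+02  1.00e-01  8.52e+01] F [-0.   1.1 -2.5] w 0.167 g 60.0 q [ 0.12  0.56  1.75 -0.    0.84  0.21]
ball px [303.  82.] 3054.5 232.36192981664266
ball px [372.  83.] 1505.0 232.57256300151374
ball px [316. 265.] 272.5 131.4934346384161
```

Emit:
apply_moves([
  [0.016,0,0,0,0,0,0],
  [0.032,0,0,0,0,0,0],
  [0.048,0,0,0,0,0,0],
  [0.064,0,0,0,0,0,0],
  [0.08,0,0,0,0,0,0],
])

```text
time_s: 46.7
position: [626.8, 117.2, 68.3]
ee_rot: [-3.141, 0.002, 1.486]
ft_force: [-0.4, -1.2, -3.4]
gripper_width: 0.17
grasp_force: 60.0
```

Emit:
apply_moves([
  [0.005,0,0,0,0,0,0],
  [0.01,0,0,0,0,0,0],
  [0.015,0,0,0,0,0,0],
  [0.02,0,0,0,0,0,0],
  [0.026,0,0,0,0,0,0],
])

```text
time_s: 47.32
position: [628.1, 129.8, 68.4]
ee_rot: [-3.141, 0.001, 1.486]
ft_force: [0.2, -0.6, -2.8]
gripper_width: 0.173
grasp_force: 60.0
```

Run:
```python
from lib import *
p,r,c=load();p=p+r.apply([0.246*500,0,0]);json.dump(dict(p=p.tolist(),q=r.as_quat().tolist(),c=0),open(F,"w"));st();print(U@p[:2])
s,c=snap("w11")
for q in blobs(c,(12,90,60),(32,255,255),(200,60,440,270),40): print("ball px",cen(q).round(),cv2.contourArea(q))
```

```text
t 47.33 pos [628.1 129.8  68.4] cmd [628.1 129.9  68.4] rpy [-1.80e+02  1.00e-01  8.52e+01] F [ 0.2 -0.6 -2.8] w 0.173 g 60.0 q [ 0.2   0.57  1.72 -0.    0.85  0.29]
183.07851014182367
ball px [347. 180.] 2666.0
ball px [278. 180.] 1300.5
ball px [316. 265.] 270.5
```

Run:
```python
from lib import *
p,r,c=load();w=[];piv=p+r.apply(V0)
for a,dz in((6,1.5),(12,2.5),(18,4.5)):
    q=r*R.from_euler("y",a,degrees=True);w.append((about(piv+[0,0,dz]-np.r_[U*(a/6),0],q,V0),q,0))
w.append((w[-1][0]+[0,0,45],q,0))
plan(w)
```

```text
[-0.015, 0.0, 0.0, 0.0, 0.033, 0.0] 0
[-0.015, 0.0, 0.001, 0.0, 0.034, 0.0] 0
[-0.015, 0.0, -0.001, 0.0, 0.033, 0.0] 0
[0.028, 0.0, -0.086, 0.0, 0.0, 0.0] 0
```

Emit:
apply_moves([
  [-0.003,0,0,0,0.007,0,0],
  [-0.006,0,0,0,0.013,0,0],
  [-0.009,0,0,0,0.02,0,0],
  [-0.012,0,0,0,0.026,0,0],
  [-0.015,0,0,0,0.033,0,0],
])

```text
time_s: 48.0
position: [627.4, 122.1, 68.4]
ee_rot: [-3.141, -0.104, 1.486]
ft_force: [1.1, 0.8, -3.8]
gripper_width: 0.169
grasp_force: 60.0
```

Emit:
apply_moves([
  [-0.003,0,0,0,0.007,0,0],
  [-0.006,0,0,0,0.014,0,0],
  [-0.009,0,0.001,0,0.02,0,0],
  [-0.012,0,0.001,0,0.027,0,0],
  [-0.015,0,0.001,0,0.034,0,0],
])

```text
time_s: 48.62
position: [626.7, 114.8, 67.1]
ee_rot: [-3.141, -0.211, 1.486]
ft_force: [-0.1, 0.7, -3.2]
gripper_width: 0.168
grasp_force: 60.0
```

Emit:
apply_moves([
  [-0.003,0,0,0,0.007,0,0],
  [-0.006,0,0,0,0.013,0,0],
  [-0.009,0,0,0,0.02,0,0],
  [-0.012,0,0,0,0.026,0,0],
  [-0.015,0,-0.001,0,0.033,0,0],
])

```text
time_s: 49.25
position: [626.1, 107.5, 66.0]
ee_rot: [-3.141, -0.314, 1.486]
ft_force: [0.7, 0.2, -4.5]
gripper_width: 0.17
grasp_force: 60.0
```

Emit:
apply_moves([
  [0.005,0,-0.016,0,0,0,0],
  [0.011,0,-0.034,0,0,0,0],
  [0.017,0,-0.051,0,0,0,0],
  [0.022,0,-0.068,0,0,0,0],
  [0.028,0,-0.086,0,0,0,0],
])

```text
time_s: 49.88
position: [626.2, 107.7, 112.1]
ee_rot: [-3.142, -0.313, 1.487]
ft_force: [-0.1, -0.3, -2.3]
gripper_width: 0.166
grasp_force: 60.0
```

Run:
```python
from lib import *
st();s,c=snap("w12")
for q in blobs(c,(12,90,60),(32,255,255),(200,60,440,290),40): print("ball px",cen(q).round(),cv2.contourArea(q),cv2.boundingRect(q))
A=tilt(0,25)
plan([((624.7,85,215),tilt(85.1,25),0),((540,-70,235),tilt(43,25),0,2),(about(lip(0,-25,200),A,VL),A,0,2)])
```

```text
t 49.88 pos [626.2 107.7 112.1] cmd [626.2 107.7 111.3] rpy [-180.   -17.9   85.2] F [-0.1 -0.3 -2.3] w 0.166 g 60.0 q [ 0.01  0.5   1.76  0.41  0.89 -0.17]
ball px [319. 220.] 4101.5 (254, 199, 133, 44)
ball px [316. 275.] 935.0 (298, 260, 37, 30)
[0.021, 0.001, -0.211, 0.0, 0.039, 0.0] 0
[-0.138, -0.072, -0.086, -0.05, 0.0, 0.106] 0
[-0.152, -0.008, -0.093, -0.049, 0.0, 0.106] 0
[-0.259, -0.002, -0.119, -0.05, 0.0, 0.108] 0
[-0.242, 0.102, -0.112, -0.051, 0.0, 0.109] 0
```

Three balls are at the back of the pan (one merged blob, 133 px wide, at (319,220)). Carry and pour.

Emit:
apply_moves([
  [0.004,0,-0.042,0,0.008,0,0],
  [0.008,0,-0.084,0,0.016,0,0],
  [0.013,0.001,-0.127,0,0.023,0,0],
  [0.017,0.001,-0.169,0,0.031,0,0],
  [0.021,0.001,-0.211,0,0.039,0,0],
])

```text
time_s: 50.55
position: [624.6, 85.0, 215.7]
ee_rot: [-3.141, -0.436, 1.486]
ft_force: [0.3, 0.1, -3.0]
gripper_width: 0.17
grasp_force: 60.0
```

Emit:
apply_moves([
  [-0.02,-0.01,-0.012,-0.008,0,0.017,0],
  [-0.05,-0.026,-0.031,-0.018,0,0.04,0],
  [-0.08,-0.042,-0.05,-0.029,0,0.063,0],
  [-0.11,-0.057,-0.068,-0.039,0,0.085,0],
  [-0.138,-0.072,-0.086,-0.05,0,0.106,0],
])

```text
time_s: 51.18
position: [581.2, 6.8, 224.4]
ee_rot: [3.14, -0.435, 1.114]
ft_force: [0.9, -1.1, -2.3]
gripper_width: 0.17
grasp_force: 60.0
```

Emit:
apply_moves([
  [-0.03,-0.002,-0.019,-0.01,0,0.021,0],
  [-0.061,-0.003,-0.037,-0.02,0,0.042,0],
  [-0.091,-0.005,-0.056,-0.029,0,0.064,0],
  [-0.122,-0.006,-0.074,-0.039,0,0.085,0],
  [-0.152,-0.008,-0.093,-0.049,0,0.106,0],
])

```text
time_s: 51.8
position: [538.9, -70.9, 234.8]
ee_rot: [3.141, -0.436, 0.747]
ft_force: [-0.5, -0.2, -2.7]
gripper_width: 0.171
grasp_force: 60.0
```

Emit:
apply_moves([
  [-0.045,0,-0.02,-0.01,0,0.022,0],
  [-0.096,-0.001,-0.044,-0.02,0,0.043,0],
  [-0.15,-0.001,-0.069,-0.03,0,0.065,0],
  [-0.204,-0.002,-0.094,-0.04,0,0.086,0],
  [-0.259,-0.002,-0.119,-0.05,0,0.108,0],
])

```text
time_s: 52.42
position: [433.6, -167.3, 234.0]
ee_rot: [-3.141, -0.436, 0.373]
ft_force: [1.0, -0.7, -3.7]
gripper_width: 0.168
grasp_force: 60.0
```

Emit:
apply_moves([
  [-0.055,0.023,-0.025,-0.012,0,0.025,0],
  [-0.11,0.046,-0.051,-0.023,0,0.05,0],
  [-0.165,0.07,-0.076,-0.034,0,0.075,0],
  [-0.21,0.088,-0.097,-0.044,0,0.095,0],
  [-0.242,0.102,-0.112,-0.051,0,0.109,0],
])

```text
time_s: 53.05
position: [328.3, -263.6, 233.6]
ee_rot: [3.141, -0.436, -0.005]
ft_force: [-0.4, -0.3, -3.2]
gripper_width: 0.168
grasp_force: 60.0
```

Run:
```python
from lib import *
st();s,c=snap("w13")
for q in blobs(c,(12,90,60),(32,255,255),(0,0,640,290),40): print("px",cen(q).round(),cv2.contourArea(q),cv2.boundingRect(q))
y=0;w=[]
for a,z,n in((6,165,1),(-16,128,1),(-42,122,1),(-55,122,1)):
    q=tilt(y,a);w.append((about(lip(y,-25,z),q,VL),q,0,n))
plan(w)
```

```text
t 53.05 pos [ 328.3 -263.6  233.6] cmd [ 330.  -263.1  233.7] rpy [180.  -25.   -0.3] F [-0.4 -0.3 -3.2] w 0.168 g 60.0 q [-0.96 -0.1   2.26  0.51  0.79  0.29]
px [ 91. 214.] 5471.0 (50, 175, 83, 80)
px [320. 220.] 4112.0 (255, 199, 132, 43)
px [521.  28.] 3771.0 (469, 0, 103, 60)
px [322. 150.] 1158.0 (285, 139, 74, 22)
px [179. 274.] 1020.0 (156, 253, 45, 37)
px [316. 275.] 929.0 (298, 260, 37, 30)
[0.018, 0.0, 0.033, 0.0, -0.105, 0.0] 0
[0.049, 0.0, 0.039, 0.0, -0.123, 0.0] 0
[0.071, 0.0, -0.026, 0.0, -0.144, 0.0] 0
[0.032, 0.0, -0.023, 0.0, -0.072, 0.0] 0
```

Emit:
apply_moves([
  [0.004,0,0.007,0,-0.021,0,0],
  [0.008,0,0.013,0,-0.042,0,0],
  [0.011,0,0.02,0,-0.063,0,0],
  [0.015,0,0.026,0,-0.084,0,0],
  [0.018,0,0.033,0,-0.105,0,0],
])

```text
time_s: 53.72
position: [344.9, -262.9, 222.6]
ee_rot: [3.141, -0.105, -0.002]
ft_force: [-0.4, 0.7, -3.1]
gripper_width: 0.169
grasp_force: 60.0
```

Emit:
apply_moves([
  [0.009,0,0.008,0,-0.025,0,0],
  [0.018,0,0.016,0,-0.049,0,0],
  [0.028,0,0.024,0,-0.074,0,0],
  [0.038,0,0.031,0,-0.098,0,0],
  [0.049,0,0.039,0,-0.123,0,0],
])

```text
time_s: 54.35
position: [371.7, -262.9, 205.7]
ee_rot: [3.141, 0.281, -0.002]
ft_force: [-0.8, -0.8, -3.0]
gripper_width: 0.169
grasp_force: 60.0
```

Emit:
apply_moves([
  [0.014,0,-0.004,0,-0.029,0,0],
  [0.029,0,-0.008,0,-0.058,0,0],
  [0.043,0,-0.013,0,-0.086,0,0],
  [0.057,0,-0.019,0,-0.115,0,0],
  [0.071,0,-0.026,0,-0.144,0,0],
])

```text
time_s: 54.98
position: [409.8, -262.9, 208.2]
ee_rot: [3.141, 0.733, -0.002]
ft_force: [-0.8, -0.2, -2.5]
gripper_width: 0.167
grasp_force: 60.0
```

Emit:
apply_moves([
  [0.006,0,-0.004,0,-0.014,0,0],
  [0.013,0,-0.009,0,-0.029,0,0],
  [0.019,0,-0.014,0,-0.043,0,0],
  [0.026,0,-0.018,0,-0.058,0,0],
  [0.032,0,-0.023,0,-0.072,0,0],
])

```text
time_s: 55.6
position: [429.1, -263.0, 205.7]
ee_rot: [3.141, 0.958, -0.002]
ft_force: [-0.3, 0.2, -2.3]
gripper_width: 0.172
grasp_force: 60.0
```

Run:
```python
from lib import *
st();s,c=snap("w14");t=read_camera("scene")
a=np.hstack([cv2.resize(c["image"][0:300,140:500],(400,333)),cv2.resize(t["image"][120:395,150:350],(364,500),interpolation=cv2.INTER_CUBIC)[:333]]);cv2.imwrite("pics/m14.png",a[:,:,::-1])
q=tilt(0,-25);q0=tilt(0,0)
# scoop origin at pad centre: mean of wrist/top readings
pc=np.array([429.8,21.0]);y=87.9;d=np.array([np.cos(np.radians(y)),np.sin(np.radians(y))]);tp=pc-35*d
print(tp)
plan([(about(lip(0,-25,170),q,VL),q,0),(about(lip(0,-25,200),q0,VL),q0,0),((380,-130,230),down(43),0),(np.r_[tp,150],down(y),0),(np.r_[tp,72],None,0)])
```

```text
t 55.6 pos [ 429.1 -263.   205.7] cmd [ 428.8 -263.2  206.3] rpy [ 1.80e+02  5.49e+01 -1.00e-01] F [-0.3  0.2 -2.3] w 0.172 g 60.0 q [-0.36  0.72  1.45 -0.31  1.89  1.26]
[428.5174702  -13.97649378]
[-0.127, 0.0, 0.02, 0.0, 0.166, 0.0] 0
[-0.069, 0.0, 0.007, 0.0, 0.139, 0.0] 0
[0.057, -0.266, 0.068, 0.0, 0.0, -0.239] 0
[0.23, -0.104, 0.16, 0.0, 0.0, -0.249] 0
[-0.001, 0.0, 0.156, 0.0, 0.0, 0.0] 0
```

View pics/m14.png

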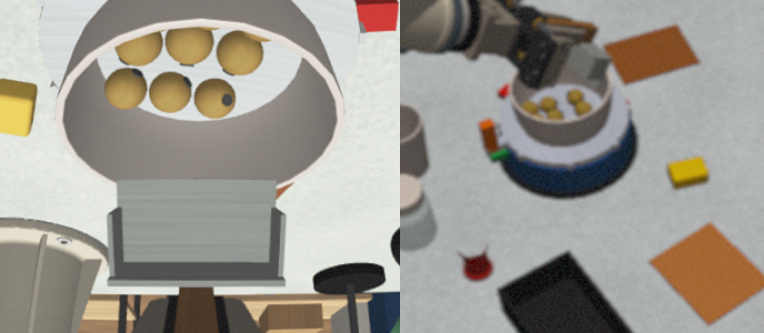

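The wrist panel shows an empty pan and at least six balls in the bowl, the rest hidden by the rim; I'll count from the top camera later. Now I'll bring the scoop back to its pad.

Emit:
apply_moves([
  [-0.025,0,0.004,0,0.033,0,0],
  [-0.05,0,0.006,0,0.066,0,0],
  [-0.076,0,0.01,0,0.1,0,0],
  [-0.102,0,0.015,0,0.133,0,0],
  [-0.127,0,0.02,0,0.166,0,0],
])

```text
time_s: 56.32
position: [383.8, -263.0, 253.2]
ee_rot: [3.14, 0.431, -0.002]
ft_force: [0.3, 0.2, -3.1]
gripper_width: 0.17
grasp_force: 60.0
```

Emit:
apply_moves([
  [-0.014,0,0.001,0,0.028,0,0],
  [-0.028,0,0.003,0,0.056,0,0],
  [-0.041,0,0.004,0,0.083,0,0],
  [-0.055,0,0.006,0,0.111,0,0],
  [-0.069,0,0.007,0,0.139,0,0],
])

```text
time_s: 56.95
position: [350.7, -262.8, 264.4]
ee_rot: [3.14, -0.004, -0.002]
ft_force: [-0.6, -0.7, -2.1]
gripper_width: 0.172
grasp_force: 60.0
```

Emit:
apply_moves([
  [0.011,-0.053,0.014,0,0,-0.048,0],
  [0.023,-0.106,0.027,0,0,-0.096,0],
  [0.034,-0.16,0.041,0,0,-0.143,0],
  [0.046,-0.213,0.054,0,0,-0.191,0],
  [0.057,-0.266,0.068,0,0,-0.239,0],
])

```text
time_s: 57.58
position: [379.5, -129.2, 230.0]
ee_rot: [3.141, -0.001, 0.754]
ft_force: [0.6, 0.6, -2.2]
gripper_width: 0.169
grasp_force: 60.0
```

Emit:
apply_moves([
  [0.046,-0.021,0.032,0,0,-0.05,0],
  [0.092,-0.042,0.064,0,0,-0.1,0],
  [0.138,-0.062,0.096,0,0,-0.149,0],
  [0.184,-0.083,0.128,0,0,-0.199,0],
  [0.23,-0.104,0.16,0,0,-0.249,0],
])

```text
time_s: 58.2
position: [428.5, -12.9, 149.8]
ee_rot: [3.14, -0.0, 1.536]
ft_force: [0.5, 0.0, -2.4]
gripper_width: 0.172
grasp_force: 60.0
```

Emit:
apply_moves([
  [0,0,0,0,0,0,0],
  [0,0,0,0,0,0,0],
  [0,0,0.05,0,0,0,0],
  [0,0,0.09,0,0,0,0],
  [-0.001,0,0.13,0,0,0,0],
])

```text
time_s: 58.82
position: [428.6, -15.2, 85.2]
ee_rot: [3.14, 0.0, 1.529]
ft_force: [0.7, 0.3, -1.7]
gripper_width: 0.172
grasp_force: 60.0
```

Run:
```python
from lib import *
p,r,c=load();p=p-r.apply([0,0,13]);json.dump(dict(p=p.tolist(),q=r.as_quat().tolist(),c=0),open(F,"w"));st()
plan([(np.r_[428.5,-14,70],down(87.9),0)])
```

```text
t 58.83 pos [428.6 -15.2  85.2] cmd [428.5 -14.2  84.9] rpy [179.9   0.   87.6] F [ 0.7  0.3 -1.7] w 0.172 g 60.0 q [-0.04  0.29  2.17 -0.    0.69  0.  ]
[0.0, 0.0, 0.03, 0.0, 0.0, 0.0] 0
```

Emit:
apply_moves([
  [0,0,0.01,0,0,0,0],
  [0,0,0.018,0,0,0,0],
  [0,0,0.025,0,0,0,0],
  [0,0,0.03,0,0,0,0],
  [0,0,0.033,0,0,0,0],
])

```text
time_s: 59.45
position: [428.5, -14.2, 68.5]
ee_rot: [-3.141, 0.0, 1.532]
ft_force: [-0.1, 0.1, -2.6]
gripper_width: 0.17
grasp_force: 60.0
```

Emit:
apply_moves([
  [0,0,0.001,0,0,0,0],
  [0,0,0.001,0,0,0,0],
  [0,0,0.001,0,0,0,0],
  [0,0,0.001,0,0,0,0],
  [0,0,0.001,0,0,0,0],
])

```text
time_s: 60.08
position: [428.4, -14.3, 68.1]
ee_rot: [-3.141, 0.0, 1.532]
ft_force: [-2.7, -0.9, 5.7]
gripper_width: 0.171
grasp_force: 60.0
```

Contact made (5.7 N). I'll open, rise, and move clear.

Emit:
apply_moves([
  [0,0,0,0,0,0,1],
  [0,0,0,0,0,0,1],
  [0,0,0,0,0,0,1],
  [0,0,0,0,0,0,1],
  [0,0,0,0,0,0,1],
])

```text
time_s: 60.7
position: [428.3, -14.3, 67.8]
ee_rot: [-3.141, 0.0, 1.532]
ft_force: [0.3, 0.2, -0.5]
gripper_width: 0.689
grasp_force: 0.0
```

Emit:
apply_moves([
  [0,0,0,0,0,0,1],
  [0,0,0,0,0,0,1],
  [0,0,0,0,0,0,1],
  [0,0,0,0,0,0,1],
  [0,0,0,0,0,0,1],
])

```text
time_s: 61.32
position: [428.4, -14.3, 67.9]
ee_rot: [-3.141, 0.0, 1.532]
ft_force: [-0.0, -0.5, -0.5]
gripper_width: 1.002
grasp_force: 0.0
```

Emit:
apply_moves([
  [0,0,-0.03,0,0,0,1],
  [0,0,-0.1,0,0,0,1],
  [0,0,-0.2,0,0,0,1],
  [0,0,-0.32,0,0,0,1],
  [0,0,-0.4,0,0,0,1],
])

```text
time_s: 61.95
position: [428.9, -14.2, 270.6]
ee_rot: [3.14, 0.0, 1.532]
ft_force: [0.1, -0.3, -1.4]
gripper_width: 1.002
grasp_force: 0.0
```

Run:
```python
from lib import *
json.dump(dict(p=[428.5,-14.2,267.9],q=down(87.8).as_quat().tolist(),c=1),open(F,"w"));st()
plan([((330,260,270),down(130),1,2),((143,500,270),down(160),1,1)])
```

```text
t 61.95 pos [428.9 -14.2 270.6] cmd [428.5 -14.2 267.9] rpy [179.9   0.   87.8] F [ 0.1 -0.3 -1.4] w 1.002 g 0.0 q [-0.04  0.    1.99 -0.    1.14  0.  ]
[0.27, -0.109, -0.002, 0.0, 0.0, -0.117] 1
[0.292, -0.004, -0.002, 0.0, 0.0, -0.117] 1
[0.304, 0.01, 0.0, 0.0, 0.0, -0.084] 1
[0.291, 0.089, 0.0, 0.0, 0.0, -0.083] 1
```

Emit:
apply_moves([
  [0.27,-0.109,-0.002,0,0,-0.117,1],
  [0.27,-0.109,-0.002,0,0,-0.117,1],
  [0.27,-0.109,-0.002,0,0,-0.117,1],
  [0.27,-0.109,-0.002,0,0,-0.117,1],
  [0.27,-0.109,-0.002,0,0,-0.117,1],
])

```text
time_s: 62.58
position: [379.4, 122.3, 268.8]
ee_rot: [-3.141, 0.0, 1.9]
ft_force: [-0.0, -0.7, 0.3]
gripper_width: 1.0
grasp_force: 0.0
```

Emit:
apply_moves([
  [0.292,-0.004,-0.002,0,0,-0.117,1],
  [0.292,-0.004,-0.002,0,0,-0.117,1],
  [0.292,-0.004,-0.002,0,0,-0.117,1],
  [0.292,-0.004,-0.002,0,0,-0.117,1],
  [0.292,-0.004,-0.002,0,0,-0.117,1],
])

```text
time_s: 63.2
position: [330.7, 259.1, 269.7]
ee_rot: [-3.14, 0.0, 2.266]
ft_force: [0.7, 0.0, 0.7]
gripper_width: 0.999
grasp_force: 0.0
```

Emit:
apply_moves([
  [0.304,0.01,0,0,0,-0.084,1],
  [0.304,0.01,0,0,0,-0.084,1],
  [0.304,0.01,0,0,0,-0.084,1],
  [0.304,0.01,0,0,0,-0.084,1],
  [0.304,0.01,0,0,0,-0.084,1],
])

```text
time_s: 63.82
position: [237.4, 378.8, 269.8]
ee_rot: [-3.141, 0.0, 2.53]
ft_force: [0.5, -0.7, -0.3]
gripper_width: 0.999
grasp_force: 0.0
```

Emit:
apply_moves([
  [0.291,0.089,0,0,0,-0.083,1],
  [0.291,0.089,0,0,0,-0.083,1],
  [0.291,0.089,0,0,0,-0.083,1],
  [0.291,0.089,0,0,0,-0.083,1],
  [0.291,0.089,0,0,0,-0.083,1],
])

```text
time_s: 64.45
position: [144.0, 498.5, 269.8]
ee_rot: [-3.14, 0.0, 2.791]
ft_force: [-0.1, -0.7, -0.8]
gripper_width: 0.997
grasp_force: 0.0
```

Run:
```python
from lib import *
st();t=read_camera("top");im=t["image"]
f=lambda a,w,h:cv2.resize(a,(w,h),interpolation=cv2.INTER_CUBIC)
a=np.hstack([f(im[90:300,140:350],400,400),f(im[170:280,380:500],400,400)])
cv2.imwrite("pics/fin.png",a[:,:,::-1])
```

```text
t 64.45 pos [144.  498.5 269.8] cmd [142.7 499.9 269.9] rpy [-179.9    0.   159.9] F [-0.1 -0.7 -0.8] w 0.997 g 0.0 q [ 1.29  0.16  1.82 -0.    1.16  0.07]
```

View pics/fin.png

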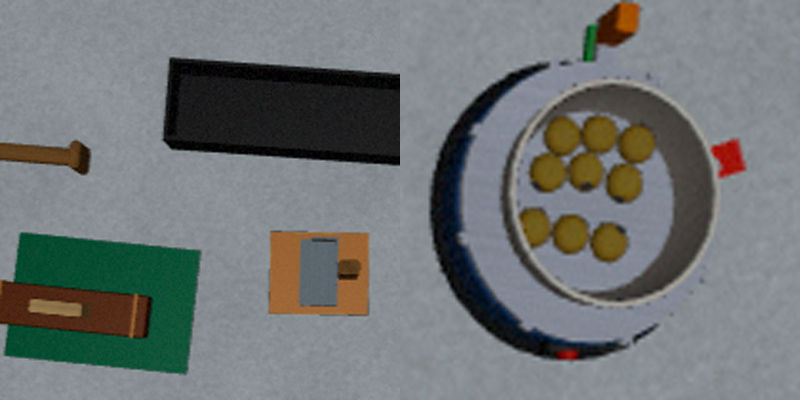

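All 9 balls are in the bowl, the tray is empty, the lever is over the green mark, and the scoop is on its pad. The weight has been knocked to the left on the mat (crop grip at (55,308)), so I'll measure it and put it back.

Run:
```python
from lib import *
t=read_camera("top");s=read_camera("scene")
for z,n in((27,"bar"),):
    b=blobs(t,(4,120,40),(13,255,160),(90,190,270,310),3);q=np.vstack([k for k in b]);r=cv2.minAreaRect(q)
    P=np.array([onz(t,u[0],27)[:2] for u in cv2.convexHull(q)],np.float32);print("bar",r,cv2.minAreaRect(P))
g=blobs(t,(15,80,90),(23,170,255),(130,220,210,280));print("grip top",[(cen(k),cv2.contourArea(k),onz(t,cen(k),66),cv2.minAreaRect(np.array([onz(t,u[0],66)[:2] for u in k],np.float32))) for k in g])
m=cv2.inRange(cv2.cvtColor(s["image"],cv2.COLOR_RGB2HSV),(15,70,80),(23,180,255));cs=[k for k in cv2.findContours(m,0,1)[0] if cv2.contourArea(k)>80 and 380<cen(k)[0]<500]
for k in cs: print("scene",cen(k),cv2.contourArea(k),tri(t,cen(g[0]),s,cen(k)))
```

```text
bar ((174.45289611816406, 251.94161987304688), (84.41446685791016, 22.1940975189209), 6.088527679443359) ((392.4725036621094, 317.74884033203125), (188.19178771972656, 49.5491943359375), 83.51363372802734)
grip top [(array([168.57361963, 251.15132924]), 163.0, array([391.85317092, 318.19597071,  66.        ]), ((391.8202209472656, 317.99334716796875), (58.728363037109375, 15.37287425994873), 83.26415252685547))]
scene [389.8707483  430.66020408] 490.0 (array([ 447.49080361,  377.18762934, -220.99855566]), np.float64(111.0581031587908))
scene [433.5229395  340.22695899] 410.5 (array([392.9292453 , 321.70778229,  53.59491682]), np.float64(1.579924111125079))
scene [460.01209952  24.17944785] 978.0 (array([349.86057637, 151.31465421, 636.76873143]), np.float64(55.077435010291204))
```

Run:
```python
from lib import *
plan([((391.2,318,200),down(83.3),1,2),((391.2,318,57),None,1),(None,None,0,2),((391.2,318,80),None,0),((398.5,282.4,80),down(82.9),0),((398.5,282.4,58),None,0)])
```

```text
[-0.296, -0.086, 0.07, 0.0, 0.0, 0.213] 1
[-0.285, 0.116, 0.07, 0.0, 0.0, 0.213] 1
[0.0, 0.0, 0.286, 0.0, 0.0, 0.0] 1
[0.0, 0.0, 0.0, 0.0, 0.0, 0.0] 0
[0.0, 0.0, 0.0, 0.0, 0.0, 0.0] 0
[0.0, 0.0, -0.046, 0.0, 0.0, 0.0] 0
[-0.069, 0.023, 0.0, 0.0, 0.0, 0.002] 0
[0.0, 0.0, 0.044, 0.0, 0.0, 0.0] 0
```

Emit:
apply_moves([
  [-0.059,-0.017,0.014,0,0,0.043,1],
  [-0.118,-0.034,0.028,0,0,0.085,1],
  [-0.178,-0.052,0.042,0,0,0.128,1],
  [-0.237,-0.069,0.056,0,0,0.17,1],
  [-0.296,-0.086,0.07,0,0,0.213,1],
])

```text
time_s: 65.22
position: [268.2, 407.4, 234.9]
ee_rot: [-3.141, -0.0, 2.118]
ft_force: [-0.5, 0.9, 0.4]
gripper_width: 1.004
grasp_force: 0.0
```

Emit:
apply_moves([
  [-0.057,0.023,0.014,0,0,0.043,1],
  [-0.114,0.046,0.028,0,0,0.085,1],
  [-0.171,0.07,0.042,0,0,0.128,1],
  [-0.228,0.093,0.056,0,0,0.17,1],
  [-0.285,0.116,0.07,0,0,0.213,1],
])

```text
time_s: 65.85
position: [392.2, 316.4, 199.9]
ee_rot: [-3.141, 0.0, 1.448]
ft_force: [-0.2, 0.7, -0.3]
gripper_width: 1.0
grasp_force: 0.0
```

Emit:
apply_moves([
  [0,0,0.07,0,0,0,1],
  [0,0,0.14,0,0,0,1],
  [0,0,0.21,0,0,0,1],
  [0,0,0.26,0,0,0,1],
  [0,0,0.286,0,0,0,1],
])

```text
time_s: 66.47
position: [390.8, 316.8, 55.9]
ee_rot: [-3.14, 0.001, 1.453]
ft_force: [1.6, -0.5, 0.3]
gripper_width: 0.999
grasp_force: 0.0
```

Emit:
apply_moves([
  [0,0,0,0,0,0,0],
  [0,0,0,0,0,0,0],
  [0,0,0,0,0,0,0],
  [0,0,0,0,0,0,0],
  [0,0,0,0,0,0,0],
], newtons=40)

```text
time_s: 67.1
position: [391.1, 318.0, 57.1]
ee_rot: [-3.141, -0.0, 1.454]
ft_force: [-0.5, 0.7, -0.6]
gripper_width: 0.478
grasp_force: 0.0
```

Emit:
apply_moves([
  [0,0,0,0,0,0,0],
  [0,0,0,0,0,0,0],
  [0,0,0,0,0,0,0],
  [0,0,0,0,0,0,0],
  [0,0,0,0,0,0,0],
])

```text
time_s: 67.72
position: [390.8, 317.8, 56.8]
ee_rot: [-3.141, 0.0, 1.454]
ft_force: [-1.2, 0.7, 0.1]
gripper_width: 0.173
grasp_force: 40.0
```

Emit:
apply_moves([
  [0,0,-0.009,0,0,0,0],
  [0,0,-0.018,0,0,0,0],
  [0,0,-0.028,0,0,0,0],
  [0,0,-0.037,0,0,0,0],
  [0,0,-0.046,0,0,0,0],
])

```text
time_s: 68.35
position: [391.0, 317.9, 80.2]
ee_rot: [-3.141, 0.0, 1.454]
ft_force: [-0.8, -0.3, -4.5]
gripper_width: 0.174
grasp_force: 40.0
```

Emit:
apply_moves([
  [-0.014,0.005,0,0,0,0,0],
  [-0.028,0.009,0,0,0,0.001,0],
  [-0.041,0.014,0,0,0,0.001,0],
  [-0.055,0.018,0,0,0,0.002,0],
  [-0.069,0.023,0,0,0,0.002,0],
])

```text
time_s: 68.97
position: [398.5, 281.7, 79.8]
ee_rot: [-3.141, 0.0, 1.447]
ft_force: [-0.2, -0.6, -4.7]
gripper_width: 0.171
grasp_force: 40.0
```

Emit:
apply_moves([
  [0,0,0.01,0,0,0,0],
  [0,0,0.02,0,0,0,0],
  [0,0,0.03,0,0,0,0],
  [0,0,0.04,0,0,0,0],
  [0,0,0.044,0,0,0,0],
])

```text
time_s: 69.6
position: [398.2, 282.3, 57.3]
ee_rot: [-3.141, 0.001, 1.448]
ft_force: [-0.1, -0.3, -5.0]
gripper_width: 0.174
grasp_force: 40.0
```

Emit:
apply_moves([
  [0,0,0.001,0,0,0,0],
  [0,0,0.002,0,0,0,0],
  [0,0,0.002,0,0,0,0],
  [0,0,0.002,0,0,0,0],
  [0,0,0.002,0,0,0,0],
])

```text
time_s: 70.22
position: [398.4, 282.3, 56.9]
ee_rot: [-3.141, 0.0, 1.448]
ft_force: [-1.3, -1.1, -5.9]
gripper_width: 0.172
grasp_force: 40.0
```

Emit:
apply_moves([
  [0,0,0.001,0,0,0,0],
  [0,0,0.001,0,0,0,0],
  [0,0,0.001,0,0,0,0],
  [0,0,0.001,0,0,0,0],
  [0,0,0.001,0,0,0,0],
])

```text
time_s: 70.85
position: [398.5, 282.3, 56.8]
ee_rot: [-3.141, 0.0, 1.448]
ft_force: [-1.9, -1.5, 5.4]
gripper_width: 0.171
grasp_force: 40.0
```

Emit:
apply_moves([
  [0,0,0,0,0,0,1],
  [0,0,0,0,0,0,1],
  [0,0,0,0,0,0,1],
  [0,0,0,0,0,0,1],
  [0,0,0,0,0,0,1],
])

```text
time_s: 71.47
position: [398.4, 282.3, 56.3]
ee_rot: [-3.141, 0.0, 1.448]
ft_force: [-0.7, -0.2, -0.0]
gripper_width: 0.693
grasp_force: 0.0
```

Emit:
apply_moves([
  [0,0,0,0,0,0,1],
  [0,0,0,0,0,0,1],
  [0,0,0,0,0,0,1],
  [0,0,0,0,0,0,1],
  [0,0,0,0,0,0,1],
])

```text
time_s: 72.1
position: [398.4, 282.3, 56.3]
ee_rot: [-3.141, 0.0, 1.448]
ft_force: [-0.3, -1.2, 0.3]
gripper_width: 0.997
grasp_force: 0.0
```

Emit:
apply_moves([
  [0,0,-0.03,0,0,0,1],
  [0,0,-0.1,0,0,0,1],
  [0,0,-0.2,0,0,0,1],
  [0,0,-0.3,0,0,0,1],
  [0,0,-0.4,0,0,0,1],
])

```text
time_s: 72.72
position: [398.2, 282.1, 259.1]
ee_rot: [3.141, -0.0, 1.448]
ft_force: [0.6, 0.9, 0.3]
gripper_width: 1.001
grasp_force: 0.0
```

Run:
```python
from lib import *
json.dump(dict(p=[398.5,282.4,256.5],q=down(82.9).as_quat().tolist(),c=1),open(F,"w"));st()
plan([((270,400,270),down(120),1),((143,520,270),down(160),1)])
```

```text
t 72.72 pos [398.2 282.1 259.1] cmd [398.5 282.4 256.5] rpy [180.   -0.   82.9] F [0.6 0.9 0.3] w 1.001 g 0.0 q [0.61 0.12 1.9  0.   1.13 0.74]
[0.202, -0.284, -0.027, 0.0, 0.0, -0.206] 1
[0.335, -0.1, 0.0, 0.0, 0.0, -0.222] 1
```

Emit:
apply_moves([
  [0.202,-0.284,-0.027,0,0,-0.206,1],
  [0.202,-0.284,-0.027,0,0,-0.206,1],
  [0.202,-0.284,-0.027,0,0,-0.206,1],
  [0.202,-0.284,-0.027,0,0,-0.206,1],
  [0.202,-0.284,-0.027,0,0,-0.206,1],
])

```text
time_s: 73.35
position: [269.5, 400.2, 270.8]
ee_rot: [3.141, -0.0, 2.095]
ft_force: [0.0, -0.2, 0.3]
gripper_width: 0.998
grasp_force: 0.0
```

Emit:
apply_moves([
  [0.335,-0.1,0,0,0,-0.222,1],
  [0.335,-0.1,0,0,0,-0.222,1],
  [0.335,-0.1,0,0,0,-0.222,1],
  [0.335,-0.1,0,0,0,-0.222,1],
  [0.335,-0.1,0,0,0,-0.222,1],
])

```text
time_s: 73.97
position: [143.1, 519.8, 270.1]
ee_rot: [-3.141, -0.0, 2.789]
ft_force: [-0.1, -0.3, -0.5]
gripper_width: 1.0
grasp_force: 0.0
```

Run:
```python
from lib import *
t=read_camera("top");np.set_printoptions(precision=1,suppress=True)
rect=lambda q,z:cv2.minAreaRect(np.array([onz(t,u[0],z)[:2] for u in cv2.convexHull(q)],np.float32))
print("bar",rect(np.vstack(blobs(t,(4,120,40),(13,255,160),(90,190,270,310),3)),27))
print("pan",rect(blobs(t,(90,15,40),(115,140,255),(290,208,335,258),60)[0],6.5),"pad",rect(np.vstack(blobs(t,(10,120,120),(18,255,255),(270,200,345,265))),4))
print("lever",[cen(q) for q in blobs(t,(9,150,90),(20,255,255),(430,170,500,225))])
# bystander shifts versus the first picture
d=cv2.absdiff(cv2.imread("pics/top0.png")[:,:,::-1],t["image"]).max(2);m=cv2.morphologyEx((d>45).astype(np.uint8),cv2.MORPH_OPEN,np.ones((3,3)))
print([cv2.boundingRect(k) for k in cv2.findContours(m,0,1)[0] if cv2.contourArea(k)>8])
```

```text
bar ((400.1543884277344, 282.1881103515625), (188.08108520507812, 48.494224548339844), 82.98302459716797)
pan ((432.00823974609375, 20.920879364013672), (41.60896301269531, 81.01510620117188), 89.00190734863281) pad ((431.1434326171875, 21.831798553466797), (117.69889068603516, 97.49131774902344), 88.98538208007812)
lever [array([447.7, 174.5])]
[(0, 399, 45, 67), (0, 392, 6, 14), (297, 243, 3, 7), (317, 242, 3, 8), (148, 233, 87, 31), (416, 227, 32, 15), (419, 202, 37, 24), (474, 200, 18, 13), (438, 171, 14, 16), (255, 156, 9, 7), (241, 154, 9, 8), (265, 153, 5, 6), (257, 145, 8, 8), (242, 143, 9, 8), (262, 138, 25, 51), (256, 132, 9, 8), (244, 131, 9, 9), (266, 101, 25, 52)]
```

```bash
python3 -c "
from bench import *
print(hand_in())"
```

```text
the job is handed in; nothing more can be done
None
```

I handed the job in at about 74 s: the collar is locked over the green mark, the weight lies flat in the middle of the mat (put back once after it was knocked aside), all 9 balls are in the bowl, the scoop stands in the middle of its pad, and the other things are where they were.

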